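Finish the slat crib and hold the sprung height gauge at its mark

TASK

Finish the wooden crib: lay the two loose pale slats flat on it as its third layer, crosswise to the second layer, each squarely above one of the two bottom slats, and let go of them. Only then check its height: take the black knob of the sprung gauge rod, pull the rod out over the crib until its red index is level with the yellow length mark, and finish while still holding it there against its spring. Leave the crib standing and the other things on the bench where they are.

Things in the scene. Friction and masses are not known exactly. Their poses are not given: they have to be found in the camera images.
- gauge: fixed fixture: 6 mm base plate (180 mm in x, y -90 to 365 mm) with the started crib and the gauge. Origin on the bench under the crib's centre, z up. Gauge at the crib's +y side: aluminium sleeve (40 mm wide, y 165 to 355, z 87 to 113 mm) on blue posts; its rod slides along y at z 100 mm
- crib_top (a point): centre of the crib's second layer, on its top, 46 mm up; axes as the fixture's. Fixed slats 150 x 28 x 20 mm: bottom ones along y at x -48 and +48 mm, second layer along x at y -50 and +50 mm. The loose slats belong along y at x -48 and +48, y 0, their middles 10 mm above this point
- rod (a joint): how far the rod is pulled out, m: 0 home (where it starts and springs back to), 0.14 the stop. It moves along the fixture's -y, over the crib. Its spring pulls back with about 3 N at home plus 50 N/m (9 N at most at the mark)
- knob (a point): middle of the knob on the rod's outer end, moves with the rod: black upright round post, 22 mm diameter, z 113 to 161 mm, on a 30 mm grey block (home: x 0, y 115 mm in the fixture's frame). Below it an orange feeler bar, 130 mm across, 12 mm along the pull, underside at z 73 mm, 7 mm over the finished crib
- index (a point): red index fin on the rod in the sleeve, 190 mm behind the knob, upright, 4 mm thick along y, top at z 128 mm; the point is at its +x edge and moves with the rod
- mark: yellow length mark fixed on the sleeve's +x rim, 14 mm along y, 12 mm high, a thin 3 mm pointer towards the index's path. Origin on the rod's line at the pointer, z 113 mm; axes as the fixture's. 60 to 115 mm from the index's home; the rod is at the mark when index and mark have the same y in the fixture's frame
- slat_a_mid (a point): the middle (half-way up) of a loose pale wooden slat, 150 long, 28 wide, 20 thick (mm), 55 g or so, lying flat on the bench; x along its length, y across, z up. The two loose slats are alike and may go either way
- slat_b_mid (a point): the middle (half-way up) of a loose pale wooden slat, 150 long, 28 wide, 20 thick (mm), 55 g or so, lying flat on the bench; x along its length, y across, z up. The two loose slats are alike and may go either way
- housing_1: bystander: black moulded housing, 70 x 50 x 36 mm; origin at its underside
- housing_2: bystander: black moulded housing, 70 x 50 x 36 mm; origin at its underside
- offcut: bystander: short dark wood offcut, 55 x 28 x 20 mm (not a slat); origin at its underside
- driver: bystander: screwdriver lying on the bench; origin at its underside
- tape: bystander: yellow ring of tape, 84 mm across, 24 mm high; origin at its underside
- bottle: bystander: white bottle with red cap, 40 mm across, 90 mm high; origin at its underside
Not all that is in view belongs to the job. What is shaped like the part that bears slat_a_mid but green or orange is not meant.

How it is judged:
By the outcome, as a careful person would: the job done as asked, in the order asked, and still so for the second after the job is handed in, while the arm keeps its last pose, push and grip.
It also fails if it takes over 64 s, if anything falls off the work surface, if the arm or the gripper's body presses on something with over 40 N, if the wrist force passes 120 N, or if a joint passes its speed limit or range.

ROBOT

A 7-joint arm with a two-finger parallel gripper is mounted at the origin on the work surface. World frame = base frame: x ahead of the robot, y to its left, z up, the work surface at z = 0. Lengths are in m, angles in rad, forces in N, time in s.
With the tool pointing down it reaches from about 0.425 to 1.025 m from the base axis. Payload 9.4 kg.
Tool frame: the origin (TCP) lies on the centre line of the jaws, within the pads' length; the fingertips stand 8 mm ahead of it and the grasp point (between the pads) lies 11 mm behind it; z points along the fingers, y is the direction in which the jaws open and shut (so a half turn about z gives the same grasp; the last joint's range is limited). The gripper opens to 93 mm and grips with 3 to 60 N. Pads are 15 mm wide; open, the fingers measure 128 mm over their backs; the gripper's body (75 mm by 188 mm) begins 65 mm behind the grasp point.
Start: joints at [1.223, 0.599, -0.003, 1.599, 0.002, 0.943, -0.08], TCP at [0.194, -0.699, 0.227] pointing down, gripper open.
Joint ranges: [-2.57, 2.57], [-0.35, 1.97], [-1.29, 1.29], [0.11, 2.56], [-1.05, 4.19], [0.11, 1.86], [-2.63, 2.63]. Speed limits (rad/s): [2.22, 2.22, 3.01, 3.01, 3.14, 3.14, 3.14].

INTERFACE

Orientations are given as a unit quaternion [x, y, z, w].
In Python, from bench import r gives the robot as it stands.
- The arm moves only by the tool step_arm, never from a script. Its argument "increments" is a list that holds one entry, the list of rows, each a list of 6 numbers: the shift along the tool's x, y, z in mm, then the turn, a rotation vector about the tool's x, y, z in degrees. In form: [[[dx, dy, dz, ax, ay, az], ...]]. A call has 1 to 12 rows; each row shifts and turns the pose as measured when the row begins, along the tool's axes as they then stand; what a row does not reach is not made up. A row lasts 1/8 s, in which the tool goes at most 62.5 mm and 10.7 degrees, less where a joint would pass 70% of its speed; a pose out of reach is approached as far as the arm can. A call is refused whole if a number of a shift passes 62.5 or a number of a turn 10.7, either way. A call with a gripper value outside its range is refused whole. "gripper" is the opening in per cent of the stroke, from 0 (shut) to 100 (fully open), set as the call begins (left out, the last holds). The fingers move at their own pace and stop on an object; "newtons" is the grip in N (left out, the last holds). Time passes only in rows, so rows that do not move let the fingers close. It gives the time, the measured TCP pose, the force and the opening at its end, in the units of the state.
- r.sense(): the state, without advancing time (a new reading comes with each control period).
- r.snapshot(name): name is "scene" or "top"; returns (picture, depth): 420x560x3 uint8, red, green, blue; 420x560 float32, m along the optical axis (not along the pixel's ray), 0 where there is no reading.
- r.camera_info(name): a dict with "camera_matrix" (3x3 intrinsics, pixels), "k1" (the pictures are not rectified: a ray, as slopes to the right and down, at radius r is drawn at 1 + k1 r^2 times it, then the intrinsics apply), "R" (3x3) and "t" (3): a world point X has camera coordinates R X + t. Camera axes: x right, y down, z forward; pixel columns grow to the right and rows downward; lengths in m; the calibration is good to about 2 mm. A picture is of the moment at which its call begins. camera_info takes no time and is no camera call.
- r.finish_job(): hands the job in, once; it reports no verdict.
Trained networks look in the newest picture that a camera, given by its name, has taken for a name from the list of things; names that differ only in an ending like _2 or _b are one class to them, and where a whole thing is asked for, a point or a joint stands for the part that bears it (a point fixed in the world has none). Each returns a list of dicts, best first, with "confidence" (0 to 1); they miss things now and then, are a little off and sometimes report something else, mostly with a low value. They report only what shows in the picture. A call takes as long as a camera call. They do not tell look-alikes from the thing itself.
- r.masks_of(camera, thing): "pixels" (420x560 bool, what is visible of it).
- r.pinpoint(camera, thing): "point" ([x, y, z] in m, in the coordinates of the camera as it stood for that picture, good to about 4 mm: a listed point, or the origin of a listed thing).
The state is a dict: "clock": time; "joint_pos": joint angles; "joint_velocities": joint speeds; "effort": joint torques, N m; "tool_pos": TCP position; "tool_rot": TCP orientation; "ft_force": force on the tool from outside, world axes, zero at the start; "moment": the same for the moment, N m; "grip_width": finger opening in m.
Only numpy, scipy, OpenCV 4.12 (cv2) and the standard library are available. Lean on these libraries where they do the work, as an engineer would, in place of code of your own. Each camera call takes 0.05 s, during which the arm holds its last target.

## Working session

There is one attempt and no reset: what is moved stays moved. The work goes in short steps, Python scripts to look and compute and a tool call to move; the robot and the scene stay as the last step left them, time stands still between calls to the robot, and variables do not carry over. Pictures are saved under pics/ and viewed, and the job is handed in when it is done.

Besides the shell and the picture viewer there is one more tool, called after "Call:" as name(argument=value, ...) on one line, values as JSON. step_arm: Moves the arm, as the interface text tells. Its arguments: {"type":"object","properties":{"increments":{"type":"array","items":{"type":"array","items":{"type":"array","items":{"type":"number"}}}},"gripper":{"type":"number"},"newtons":{"type":"number"}},"required":["increments"]}

```bash
mkdir -p pics; ls; cat > h.py <<'E'
import numpy as np, cv2
from bench import r
def ray2world(cam,u,v,d):
    c=r.camera_info(cam);K=np.array(c['camera_matrix']);R=np.array(c['R']);t=np.array(c['t'])
    x=cv2.undistortPoints(np.array([[[u,v]]],float),K,np.array([c['k1'],0,0,0]))[0,0]
    return R.T@(np.array([x[0]*d,x[1]*d,d])-t)
def c2w(cam,p):
    c=r.camera_info(cam);return np.array(c['R']).T@(np.array(p)-np.array(c['t']))
def proj(cam,X):
    c=r.camera_info(cam);K=np.array(c['camera_matrix']);q=np.array(c['R'])@np.array(X)+np.array(c['t'])
    s=q[:2]/q[2];s=s*(1+c['k1']*(s@s));return K[:2,:2]@s+K[:2,2]
def cloud(cam,depth,mask):
    v,u=np.nonzero(mask&(depth>0))
    c=r.camera_info(cam);K=np.array(c['camera_matrix']);R=np.array(c['R']);t=np.array(c['t'])
    x=cv2.undistortPoints(np.stack([u,v],1)[:,None].astype(float),K,np.array([c['k1'],0,0,0]))[:,0]
    d=depth[v,u][:,None]
    return (np.hstack([x*d,d])-t)@R
def save(name,im): cv2.imwrite('pics/'+name,im[...,::-1])
E
python3 - <<'E'
from h import *
np.set_printoptions(precision=4,suppress=True)
for c in('scene','top'):
    im,d=r.snapshot(c);save(c+'0.png',im);np.save(c+'0.npy',d)
    ci=r.camera_info(c);print(c,ci['k1'],np.array(ci['camera_matrix']).ravel(),-np.array(ci['R']).T@ci['t'],np.array(ci['R']).ravel())
    for n in['gauge','crib_top','knob','index','mark','slat_a_mid','housing_1','offcut','driver','tape','bottle']:
        for q in r.pinpoint(c,n): 
            w=c2w(c,q['point']);print(c,n,round(q['confidence'],2),w,proj(c,w).round())
s=r.sense();print(s)
E
```

```text
pics
scene -0.03333150045046346 [392.0592   0.     273.1647   0.     392.0592 206.1065   0.       0.
   1.    ] [ 1.0802 -0.5033  0.9249] [ 0.6257  0.7798 -0.0192  0.5671 -0.4716 -0.6753 -0.5357  0.4116 -0.7373]
scene gauge 0.97 [ 0.5166  0.0644 -0.0012] [308. 218.]
scene crib_top 0.57 [ 0.7135 -0.3502 -0.    ] [235. 349.]
scene crib_top 0.55 [0.5192 0.069  0.0475] [310. 208.]
scene knob 0.81 [0.5202 0.1811 0.1337] [340. 170.]
scene index 0.89 [0.5236 0.3712 0.1253] [382. 147.]
scene index 0.7 [ 0.3599 -0.4708 -0.0006] [126. 279.]
scene index 0.44 [ 0.5534 -0.3638  0.0115] [195. 303.]
scene mark 0.44 [0.5183 0.2706 0.1138] [359. 162.]
scene slat_a_mid 0.83 [ 0.5329 -0.2171  0.0094] [236. 268.]
scene slat_a_mid 0.8 [ 0.3468 -0.1612  0.0119] [216. 219.]
scene slat_a_mid 0.69 [ 0.1713 -0.2957  0.0087] [151. 208.]
scene slat_a_mid 0.62 [0.3145 0.2252 0.0085] [303. 161.]
scene housing_1 0.79 [ 0.706  -0.1836 -0.0027] [286. 308.]
scene housing_1 0.24 [ 0.5168  0.0643 -0.0008] [308. 218.]
scene offcut 0.72 [ 0.7122 -0.3469 -0.001 ] [236. 348.]
scene offcut 0.59 [ 0.3147 -0.3049  0.0019] [17
[... 1218 characters left out ...]
  0.0021] [418. 280.]
top tape 0.66 [ 0.6488 -0.4681 -0.0013] [418. 192.]
top bottle 0.46 [ 0.758  -0.0861 -0.0031] [308. 151.]
top bottle 0.45 [0.5161 0.0726 0.0483] [253. 211.]
{'clock': 1.2, 'joint_pos': array([ 1.2233,  0.5993, -0.0025,  1.5994,  0.0018,  0.9429, -0.0798]), 'joint_velocities': array([ 0.0004, -0.0011, -0.0005,  0.0004, -0.0005, -0.0021,  0.0011]), 'effort': array([  0.001 , -76.4839,   1.4972, -25.2711,  -0.0523,   0.0103,
         0.    ]), 'tool_pos': array([ 0.1939, -0.6986,  0.2266]), 'tool_rot': array([ 0.9908,  0.135 , -0.    ,  0.    ]), 'ft_force': array([-0.2859,  0.4342,  0.022 ]), 'moment': array([-0.0855,  0.0295,  0.0144]), 'grip_width': 0.09241189966357735}
```

View pics/scene0.png

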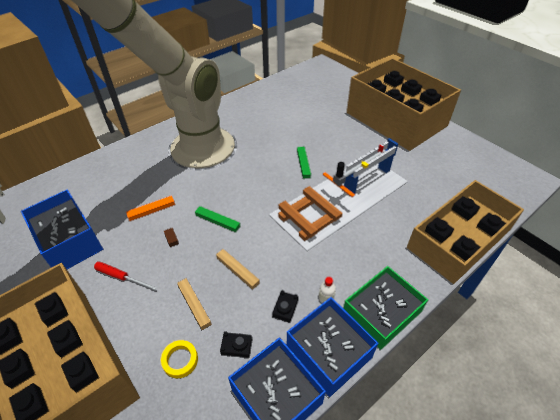

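View pics/top0.png

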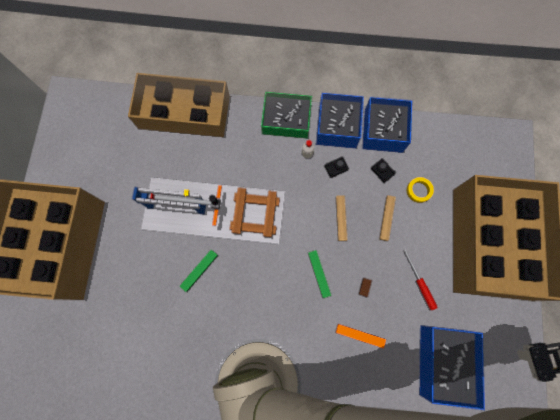

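Pale loose slats: scene (237,268) and (194,303), top (342,218) and (387,218). The green bars at scene (217,218) and (303,162) and the orange one at (150,208) are look-alikes in the wrong colour. Next I'll measure and enlarge.

```bash
python3 - <<'E'
from h import *
np.set_printoptions(precision=4,suppress=True)
for c in('scene','top'):
    im=cv2.imread(f'pics/{c}0.png')[...,::-1];d=np.load(c+'0.npy')
    hsv=cv2.cvtColor(im,cv2.COLOR_RGB2HSV)
    P=cloud(c,d,np.ones(d.shape,bool)); v,u=np.nonzero(d>0)
    W=np.zeros(d.shape+(3,));W[v,u]=P
    pale=(hsv[...,0]>8)&(hsv[...,0]<25)&(hsv[...,1]>70)&(hsv[...,2]>140)&(W[...,2]>0.012)&(W[...,2]<0.028)
    n,l,st,ce=cv2.connectedComponentsWithStats(pale.astype(np.uint8))
    for i in range(1,n):
        if st[i,4]<150: continue
        p=W[l==i]; 
        rc=cv2.minAreaRect((p[:,:2]*1000).astype(np.float32)); print(c,'slat',ce[i],st[i,4],p[:,2].mean(),rc, p.mean(0))
        q=p[:,:2]-p[:,:2].mean(0); w,V=np.linalg.eigh(q.T@q);print('  dir',np.degrees(np.arctan2(V[1,1],V[0,1])))
    # second layer
    sl=(W[...,2]>0.040)&(W[...,2]<0.052)&(abs(W[...,0]-0.52)<0.12)&(abs(W[...,1]-0.07)<0.09)&(hsv[...,1]>90)
    n,l,st,ce=cv2.connectedComponentsWithStats(sl.astype(np.uint8))
    for i in range(1,n):
        if st[i,4]<80: continue
        p=W[l==i];rc=cv2.minAreaRect((p[:,:2]*1000).astype(np.float32)); print(c,'layer2',ce[i],st[i,4],p[:,2].mean(),rc)
        q=p[:,:2]-p[:,:2].mean(0); w,V=np.linalg.eigh(q.T@q);print('  dir',np.degrees(np.arctan2(V[1,1],V[0,1])),p.mean(0))
    # plate edges
    print(c, [ (n_,W[int(b),int(a)]) for n_,(a,b) in []])
im=cv2.imread('pics/scene0.png')
a=cv2.resize(im[230:340,150:290],None,fx=4,fy=4,interpolation=cv2.INTER_CUBIC);cv2.imwrite('pics/crop_slats.png',a)
a=cv2.resize(im[130:260,260:420],None,fx=5,fy=4.6,interpolation=cv2.INTER_CUBIC);cv2.imwrite('pics/crop_fix.png',a)
im=cv2.imread('pics/top0.png')
a=cv2.resize(im[170:250,125:295],None,fx=4.6,fy=4.6,interpolation=cv2.INTER_CUBIC);cv2.imwrite('pics/crop_fixt.png',a)
E
```

```text
scene slat [149.7152 206.4985] 323 0.018479382310929476 ((170.34451293945312, -297.53265380859375), (149.62966918945312, 36.43617248535156), 77.34286499023438) [ 0.1728 -0.2988  0.0185]
  dir 78.35779400903478
scene slat [237.5885 267.3142] 452 0.0187877513594994 ((533.8761596679688, -216.14132690429688), (152.7384033203125, 28.267026901245117), 6.848033905029297) [ 0.5366 -0.2157  0.0188]
  dir -173.10999781740895
scene slat [193.3575 302.1887] 551 0.020402967520719476 ((549.056396484375, -365.7461242675781), (27.697053909301758, 151.5813751220703), 83.49714660644531) [ 0.5522 -0.366   0.0204]
  dir 173.37327503141785
scene layer2 [322.5702 201.9327] 342 0.04440428608594534 ((519.3836059570312, 116.82157897949219), (31.323667526245117, 151.49229431152344), 89.83090209960938)
  dir 179.54448680075586 [0.5231 0.1157 0.0444]
scene layer2 [298.2066 217.801 ] 392 0.044530384998888145 ((519.7263793945312, 16.859352111816406), (29.972578048706055, 152.2266082763672), 89.57999420166016)
  dir 179.61220969448536 [0.5238 0.0159 0.0445]
scene []
top slat [341.168  217.5482] 363 0.0207275465137
[... 271 characters left out ...]
08154297), 83.79267120361328) [ 0.5439 -0.3643  0.0205]
  dir 173.3339324294901
top slat [360.464  335.5763] 472 0.020365464483927117 ((168.3614959716797, -296.1677551269531), (152.17543029785156, 27.737613677978516), 78.78517150878906) [ 0.1684 -0.2962  0.0204]
  dir 78.954280868311
top layer2 [238.3571 210.1878] 378 0.04609122219956877 ((515.182373046875, 119.51651000976562), (28.65943717956543, 147.26602172851562), 89.53743743896484)
  dir 179.58535608049266 [0.5137 0.1185 0.0461]
top layer2 [269.2285 213.707 ] 372 0.04643776500388628 ((513.9647216796875, 19.68026351928711), (27.859729766845703, 146.44393920898438), 89.72664642333984)
  dir 179.86049826498268 [0.5121 0.0189 0.0464]
top []
```

View pics/crop_slats.png

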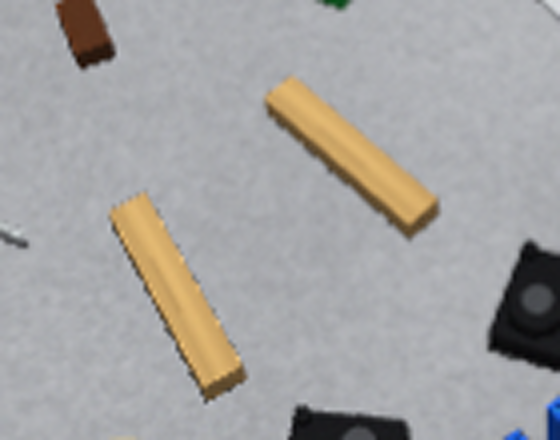

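View pics/crop_fix.png

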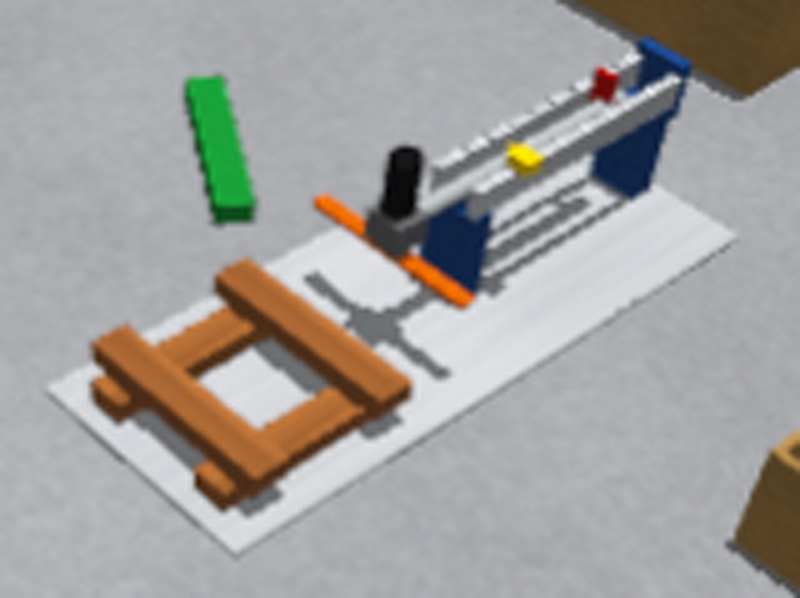

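View pics/crop_fixt.png

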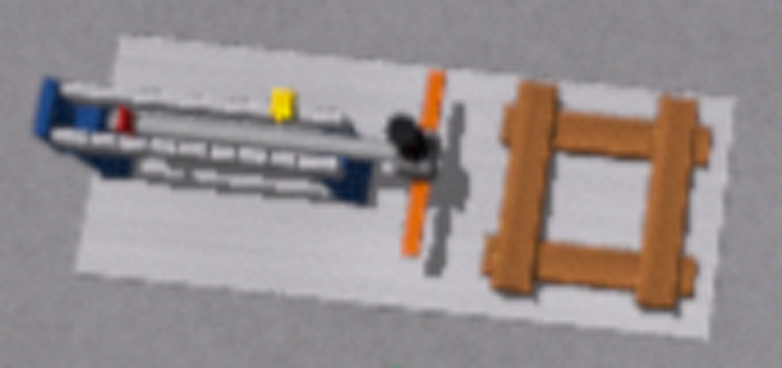

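Both enlarged bars are pale wood, about 150 x 28 and 20 mm high, so they are the right ones. The crib centre is about (0.517, 0.068), yaw about -0.3°. Now a planner that turns targets into tool-frame rows.

```bash
cat >> h.py <<'E'
def pose():
    s=r.sense();q=s['tool_rot'];a=np.degrees(2*np.arctan2(q[1],q[0]));return np.array(s['tool_pos']),a,s
def plan(x,y,z,a1,step=45,n=None):
    p,a,s=pose();print('clock',s['clock'],'pos',p.round(4),'a %.2f'%a,'j',s['joint_pos'].round(2),'q',s['tool_rot'].round(4),'grip',round(s['grip_width'],4),'f',s['ft_force'].round(2))
    d=(np.array([x,y,z])-p)*1000;da=(a1-a+180)%360-180
    n=n or max(1,int(np.ceil(max(np.linalg.norm(d)/step,abs(da)/9.5))))
    for i in range(n):
        A=np.radians(a+da*i/n);w=d/n
        print([round(v,1) for v in (np.cos(A)*w[0]+np.sin(A)*w[1],np.sin(A)*w[0]-np.cos(A)*w[1],-w[2])]+[0,0,round(-da/n,1)],end=',')
    print()
E
python3 -c "
from h import *
plan(0.5473,-0.3652,0.14,-6.6)"
```

```text
clock 1.2 pos [ 0.1939 -0.6986  0.2266] a 15.52 j [ 1.22  0.6  -0.    1.6   0.    0.94 -0.08] q [ 0.9908  0.135  -0.      0.    ] grip 0.0924 f [-0.29  0.43  0.02]
[np.float64(39.1), np.float64(-20.6), np.float64(7.9), 0, 0, np.float64(2.0)],[np.float64(38.3), np.float64(-22.0), np.float64(7.9), 0, 0, np.float64(2.0)],[np.float64(37.5), np.float64(-23.3), np.float64(7.9), 0, 0, np.float64(2.0)],[np.float64(36.7), np.float64(-24.6), np.float64(7.9), 0, 0, np.float64(2.0)],[np.float64(35.8), np.float64(-25.9), np.float64(7.9), 0, 0, np.float64(2.0)],[np.float64(34.9), np.float64(-27.1), np.float64(7.9), 0, 0, np.float64(2.0)],[np.float64(33.9), np.float64(-28.3), np.float64(7.9), 0, 0, np.float64(2.0)],[np.float64(32.9), np.float64(-29.5), np.float64(7.9), 0, 0, np.float64(2.0)],[np.float64(31.8), np.float64(-30.6), np.float64(7.9), 0, 0, np.float64(2.0)],[np.float64(30.7), np.float64(-31.7), np.float64(7.9), 0, 0, np.float64(2.0)],[np.float64(29.6), np.float64(-32.8), np.float64(7.9), 0, 0, np.float64(2.0)],
```

Call:
step_arm(increments=[[[39,-21,0,0,0,2],[38,-22,4,0,0,2],[37.5,-23,8,0,0,2],[37,-25,9,0,0,2],[36,-26,9,0,0,2],[35,-27,9,0,0,2],[34,-28,9,0,0,2],[33,-29.5,9,0,0,2],[32,-31,9,0,0,2],[31,-32,9,0,0,2],[30,-33,9,0,0,2]]], gripper=100, newtons=25)

```text
clock: 2.58
tool_pos: [0.559, -0.362, 0.1409]
tool_rot: [0.998, -0.067, 0.001, 0.003]
ft_force: [1.1, -0.7, -0.7]
grip_width: 0.0932
```

```bash
sed -i 's/round(v,1) for v in/float(round(v,1)) for v in/; s/round(-da\/n,1)\]/float(round(-da\/n,1))]/' h.py; python3 -c "
from h import *
plan(0.5473,-0.3652,0.06,-6.6)"
```

```text
clock 2.575 pos [ 0.559  -0.362   0.1409] a -7.70 j [ 0.41  0.62  0.12  1.82 -0.1   0.7  -1.12] q [ 0.9977 -0.0671  0.0012  0.0027] grip 0.0932 f [ 1.11 -0.74 -0.72]
[-5.6, 2.4, 40.4, 0, 0, -0.5],[-5.6, 2.3, 40.4, 0, 0, -0.5],
```

Call:
step_arm(increments=[[[-6,2.5,35,0,0,-0.5],[-3,1,25,0,0,-0.5],[0,0,0,0,0,0],[0,0,0,0,0,0]]])

```text
clock: 3.08
tool_pos: [0.5552, -0.3597, 0.0798]
tool_rot: [0.999, -0.054, 0.003, 0.002]
ft_force: [0.8, -0.8, -0.1]
grip_width: 0.0934
```

```bash
python3 - <<'E'
from h import *
plan(0.5473,-0.3652,0.011,-6.6,20)
for c in('scene','top'):
    im,d=r.snapshot(c);save(c+'1.png',im)
im=cv2.imread('pics/scene1.png');cv2.imwrite('pics/crop1.png',cv2.resize(im[200:350,100:300],None,fx=4,fy=4,interpolation=cv2.INTER_CUBIC))
E
```

```text
clock 3.075 pos [ 0.5552 -0.3597  0.0798] a -6.22 j [ 0.43  0.7   0.09  1.87 -0.11  0.57 -1.09] q [ 0.9985 -0.0543  0.0026  0.0021] grip 0.0934 f [ 0.83 -0.78 -0.11]
[-1.8, 1.6, 17.2, 0, 0, 0.1],[-1.8, 1.6, 17.2, 0, 0, 0.1],[-1.8, 1.6, 17.2, 0, 0, 0.1],[-1.8, 1.6, 17.2, 0, 0, 0.1],
```

View pics/crop1.png

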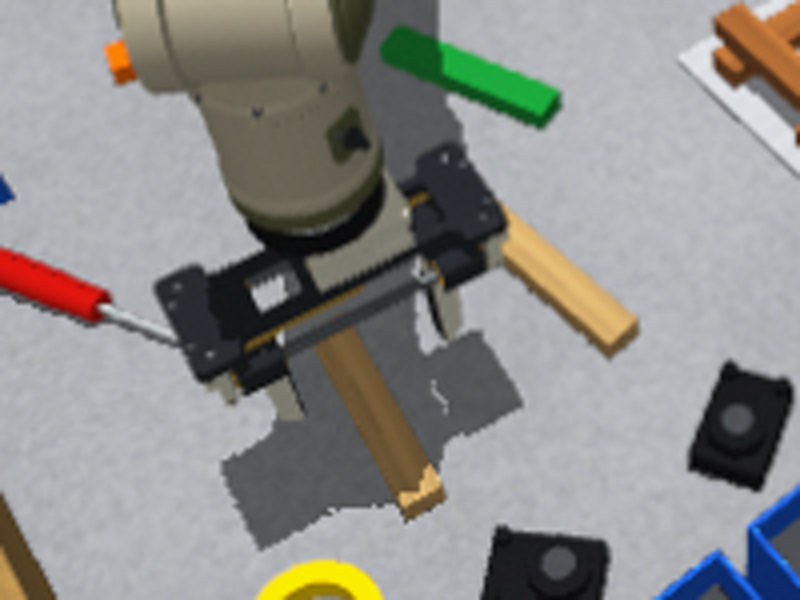

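Call:
step_arm(increments=[[[-2,1.6,17,0,0,0.1],[-2,1.6,17,0,0,0.1],[-2,1.5,17,0,0,0.1],[-2,1.5,13,0,0,0],[0,0,0,0,0,0]]])

```text
clock: 3.8
tool_pos: [0.5461, -0.3664, 0.012]
tool_rot: [0.998, -0.058, 0.003, 0.002]
ft_force: [-0.1, -0.1, 0.2]
grip_width: 0.0931
```

```bash
python3 -c "
from h import *
plan(0.5473,-0.3652,0.011,-6.6)"
```

```text
clock 3.8 pos [ 0.5461 -0.3664  0.012 ] a -6.61 j [ 0.46  0.79  0.07  1.9  -0.11  0.45 -1.07] q [ 0.9983 -0.0577  0.0031  0.0024] grip 0.0931 f [-0.05 -0.11  0.24]
[1.1, -1.4, 1.0, 0, 0, -0.0],
```

Call:
step_arm(increments=[[[1,-1,1,0.3,-0.4,0],[0,0,0,0,0,0]]])

```text
clock: 4.05
tool_pos: [0.5477, -0.3656, 0.0112]
tool_rot: [0.998, -0.058, -0.0, -0.001]
ft_force: [-0.3, -0.3, -0.1]
grip_width: 0.0925
```

Call:
step_arm(increments=[[[0,0,0,0,0,0],[0,0,0,0,0,0],[0,0,0,0,0,0],[0,0,0,0,0,0],[0,0,0,0,0,0],[0,0,0,0,0,0]]], gripper=0, newtons=25)

```text
clock: 4.8
tool_pos: [0.5485, -0.3658, 0.0126]
tool_rot: [0.998, -0.057, 0.001, -0.0]
ft_force: [-0.7, 0.1, -0.3]
grip_width: 0.0377
```

```bash
cat >> h.py <<'E'
from scipy.spatial.transform import Rotation as Ro
def tilt():
    p,a,s=pose();q=Ro.from_quat(s['tool_rot']);h=np.radians(a)/2
    qd=Ro.from_quat([np.cos(h),np.sin(h),0,0]);print('tiltfix deg',np.degrees((q.inv()*qd).as_rotvec()).round(2))
E
python3 -c "
from h import *
tilt();plan(0.5473,-0.3652,0.13,-6.6)"
```

```text
tiltfix deg [-0.02 -0.09  0.  ]
clock 4.8 pos [ 0.5485 -0.3658  0.0126] a -6.59 j [ 0.46  0.79  0.07  1.89 -0.12  0.46 -1.07] q [ 9.983e-01 -5.750e-02  8.000e-04 -1.000e-04] grip 0.0377 f [-0.7   0.06 -0.33]
[-0.4, -0.2, -39.1, 0, 0, 0.0],[-0.4, -0.2, -39.1, 0, 0, 0.0],[-0.4, -0.2, -39.1, 0, 0, 0.0],
```

Call:
step_arm(increments=[[[0,0,0.8,0,0,0],[0,0,0.3,0,0,0],[0,0,0,0,0,0]]])

```text
clock: 5.18
tool_pos: [0.5485, -0.3658, 0.0118]
tool_rot: [0.998, -0.057, 0.001, -0.0]
ft_force: [0.7, 0.6, -1.7]
grip_width: 0.0283
```

Call:
step_arm(increments=[[[0,0,-20,0,0,0],[0,0,-35,0,0,0],[0,0,-35,0,0,0],[0,0,-25,0,0,0],[0,0,0,0,0,0]]])

```text
clock: 5.8
tool_pos: [0.5484, -0.3662, 0.1344]
tool_rot: [0.998, -0.058, 0.002, 0.0]
ft_force: [0.7, -0.4, -1.2]
grip_width: 0.0279
```

```bash
python3 - <<'E'
from h import *
tilt();plan(0.469,0.0682,0.13,89.7)
for c in('scene','top'):
    im,d=r.snapshot(c);save(c+'2.png',im)
im=cv2.imread('pics/scene2.png');cv2.imwrite('pics/crop2.png',cv2.resize(im[180:350,100:300],None,fx=3.5,fy=3.5,interpolation=cv2.INTER_CUBIC))
E
```

```text
tiltfix deg [ 0.02 -0.18  0.  ]
clock 5.8 pos [ 0.5484 -0.3662  0.1344] a -6.62 j [ 0.44  0.63  0.1   1.84 -0.1   0.68 -1.09] q [ 9.983e-01 -5.770e-02  1.600e-03  3.000e-04] grip 0.0279 f [ 0.67 -0.38 -1.18]
[-11.7, -38.4, 0.4, 0, 0, -8.8],[-5.7, -39.7, 0.4, 0, 0, -8.8],[0.4, -40.1, 0.4, 0, 0, -8.8],[6.5, -39.6, 0.4, 0, 0, -8.8],[12.4, -38.2, 0.4, 0, 0, -8.8],[18.1, -35.8, 0.4, 0, 0, -8.8],[23.3, -32.7, 0.4, 0, 0, -8.8],[28.0, -28.7, 0.4, 0, 0, -8.8],[32.1, -24.1, 0.4, 0, 0, -8.8],[35.4, -19.0, 0.4, 0, 0, -8.8],[37.9, -13.3, 0.4, 0, 0, -8.8],
```

View pics/crop2.png

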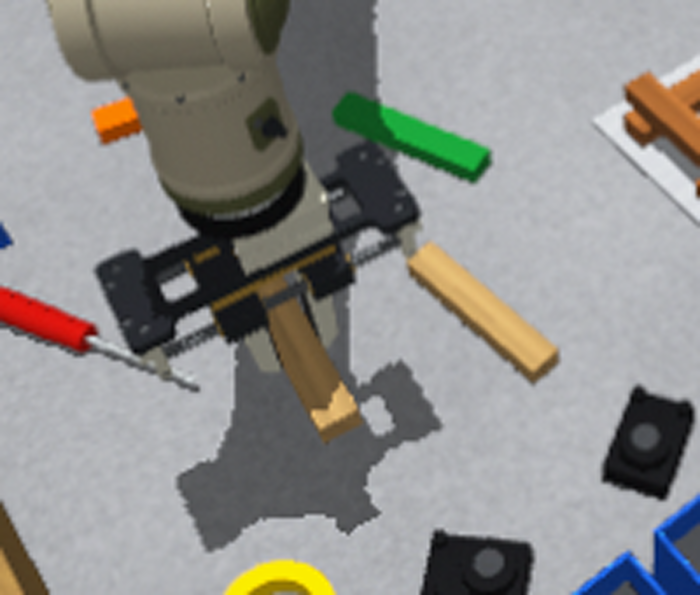

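Call:
step_arm(increments=[[[-12,-38,0,0,0,-8.8],[-6,-40,0,0,0,-8.8],[0,-40,0,0,0,-8.8],[6.5,-40,0,0,0,-8.8],[12,-38,0,0,0,-8.8],[18,-36,0,0,0,-8.8],[23,-33,0,0,0,-8.8],[28,-29,0,0,0,-8.8],[31,-22,0,0,0,-8.8],[25,-10,0,0,0,-8.8],[10,-4,0,0,0,-7],[0,0,0,0,0,0]]])

```text
clock: 7.4
tool_pos: [0.4577, 0.0368, 0.1226]
tool_rot: [0.697, 0.717, -0.005, -0.009]
ft_force: [0.3, 0.5, 0.3]
grip_width: 0.0282
```

```bash
python3 - <<'E'
from h import *
tilt();plan(0.469,0.0682,0.09,89.7,20)
E
```

```text
tiltfix deg [-1.1  -0.36  0.  ]
clock 7.4 pos [0.4577 0.0368 0.1226] a 91.57 j [ 0.05  0.48 -0.34  2.26  0.33  0.46 -0.53] q [ 0.6973  0.7167 -0.0047 -0.009 ] grip 0.0282 f [0.29 0.52 0.26]
[10.4, 4.1, 10.9, 0, 0, 0.6],[10.4, 3.9, 10.9, 0, 0, 0.6],[10.5, 3.8, 10.9, 0, 0, 0.6],
```

Call:
step_arm(increments=[[[10,4,10,-0.4,-0.2,0.6],[10,4,11,-0.4,-0.2,0.6],[9,3,10,-0.3,0,0.6],[0,0,0,0,0,0],[0,0,0,0,0,0]]])

```text
clock: 8.02
tool_pos: [0.4674, 0.0624, 0.0888]
tool_rot: [0.715, 0.699, -0.003, -0.0]
ft_force: [-0.3, 0.8, -0.2]
grip_width: 0.0279
```

```bash
cat > meas.py <<'E'
from h import *
import sys
np.set_printoptions(precision=4,suppress=True)
tag=sys.argv[1]; zlo,zhi=float(sys.argv[2]),float(sys.argv[3])
for c in('scene','top'):
    im,d=r.snapshot(c);save(c+tag+'.png',im);np.save(c+tag+'.npy',d)
    hsv=cv2.cvtColor(im,cv2.COLOR_RGB2HSV)
    P=cloud(c,d,np.ones(d.shape,bool)); v,u=np.nonzero(d>0)
    W=np.zeros(d.shape+(3,));W[v,u]=P
    for nm,hl,hh,z0,z1 in(('slat',14,26,zlo,zhi),('dark',5,14,0.038,0.054)):
        m=(hsv[...,0]>=hl)&(hsv[...,0]<hh)&(hsv[...,1]>70)&(W[...,2]>z0)&(W[...,2]<z1)&(abs(W[...,0]-.52)<.13)&(abs(W[...,1]-.07)<.11)
        n,l,st,ce=cv2.connectedComponentsWithStats(m.astype(np.uint8))
        for i in range(1,n):
            if st[i,4]<50: continue
            p=W[l==i];rc=cv2.minAreaRect((p[:,:2]*1000).astype(np.float32));
            print(c,nm,ce[i].round(),st[i,4],'z %.4f'%np.median(p[:,2]),'x',p[:,0].min().round(4),p[:,0].max().round(4),'y',p[:,1].min().round(4),p[:,1].max().round(4),'rect',np.round(rc[0],1),np.round(rc[1],1),round(rc[2],1))
    cv2.imwrite(f'pics/c_{c}{tag}.png',cv2.resize(im[120:270,240:440,::-1] if c=='scene' else im[160:260,130:300,::-1],None,fx=4,fy=4,interpolation=cv2.INTER_CUBIC))
E
python3 meas.py 3 0.07 0.13; python3 -c "
from h import *
tilt();plan(0.469,0.0682,0.049,89.7,20)"
```

```text
scene slat [288. 196.] 277 z 0.0948 x 0.4532 0.4852 y -0.0165 0.0749 rect [469.3  29.2] [31.7 91.5] 0.3
scene dark [325. 204.] 270 z 0.0445 x 0.4649 0.5959 y 0.1012 0.1315 rect [530.4 116.8] [ 30.  130.8] 89.3
scene dark [299. 219.] 355 z 0.0444 x 0.4546 0.5952 y 0.0011 0.0328 rect [525.  17.] [ 30.8 140.4] 89.5
tiltfix deg [-0.19  0.17  0.  ]
clock 8.125 pos [0.4676 0.0625 0.089 ] a 88.68 j [-0.08  0.54 -0.25  2.27  0.37  0.37 -0.66] q [ 7.152e-01  6.989e-01 -2.200e-03 -1.000e-04] grip 0.028 f [ 0.71  0.52 -0.56]
[1.9, 0.4, 13.3, 0, 0, -0.3],[1.9, 0.4, 13.3, 0, 0, -0.3],[1.9, 0.4, 13.3, 0, 0, -0.3],
```

View pics/c_scene3.png

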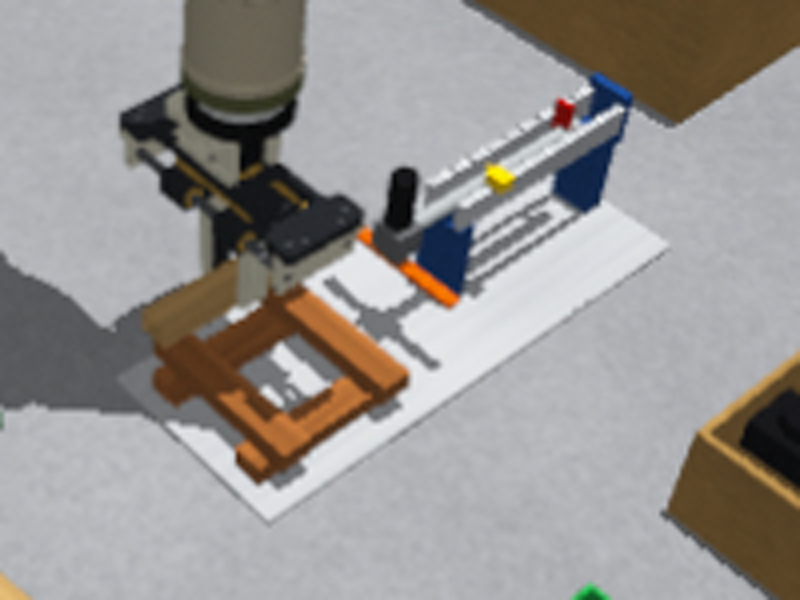

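View pics/c_top3.png

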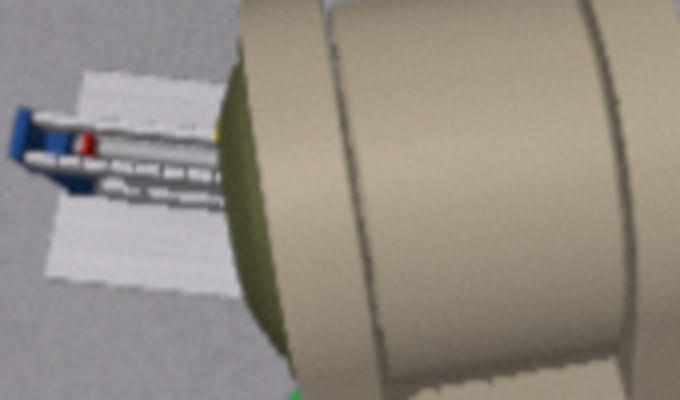

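The slat is held level over the -x bottom slat. Contact should come at TCP z of about 0.058.

Call:
step_arm(increments=[[[3,1,10,0,0,-0.4],[2,0.5,10,-0.2,0.2,-0.3],[1,0,7,0,0,-0.3],[0,0,1,0,0,0],[0,0,0,0,0,0]]])

```text
clock: 8.75
tool_pos: [0.4692, 0.0681, 0.0591]
tool_rot: [0.709, 0.705, 0.0, -0.0]
ft_force: [0.3, 0.3, 0.3]
grip_width: 0.028
```

```bash
python3 -c "
from h import *
tilt();plan(0.4695,0.069,0.0578,89.7,20)"
```

```text
tiltfix deg [ 0.02 -0.04 -0.  ]
clock 8.75 pos [0.4692 0.0681 0.0591] a 89.67 j [-0.12  0.6  -0.2   2.29  0.41  0.28 -0.69] q [ 7.091e-01  7.051e-01  3.000e-04 -1.000e-04] grip 0.028 f [0.26 0.29 0.3 ]
[0.9, 0.3, 1.3, 0, 0, -0.0],
```

Call:
step_arm(increments=[[[0.9,0.3,1,0,0,0],[0,0,0.4,0,0,0],[0,0,0.3,0,0,0]]])

```text
clock: 9.12
tool_pos: [0.4698, 0.0691, 0.0577]
tool_rot: [0.709, 0.705, 0.001, 0.0]
ft_force: [-0.2, 0.1, -0.4]
grip_width: 0.0277
```

```bash
python3 -c "
from h import *
tilt();plan(0.4695,0.069,0.0578,89.7,20)"
```

```text
tiltfix deg [ 0.07 -0.05  0.  ]
clock 9.125 pos [0.4698 0.0691 0.0577] a 89.66 j [-0.13  0.6  -0.2   2.29  0.41  0.28 -0.69] q [7.092e-01 7.050e-01 7.000e-04 1.000e-04] grip 0.0277 f [-0.17  0.12 -0.44]
[-0.1, -0.3, -0.1, 0, 0, -0.0],
```

Call:
step_arm(increments=[[[0,0,0.6,0,0,0],[0,0,0.4,0,0,0]]])

```text
clock: 9.38
tool_pos: [0.4699, 0.0691, 0.0577]
tool_rot: [0.709, 0.705, 0.001, 0.001]
ft_force: [-0.5, 0.2, 4.9]
grip_width: 0.0274
```

Contact (4.9 N up). Release.

Call:
step_arm(increments=[[[0,0,0,0,0,0],[0,0,0,0,0,0],[0,0,0,0,0,0],[0,0,0,0,0,0]]], gripper=75)

```text
clock: 9.88
tool_pos: [0.47, 0.069, 0.0579]
tool_rot: [0.709, 0.705, 0.001, 0.001]
ft_force: [-0.2, -0.6, -0.7]
grip_width: 0.0632
```

Call:
step_arm(increments=[[[0,0,-20,0,0,0],[0,0,-40,0,0,0],[0,0,-30,0,0,0],[0,0,0,0,0,0]]])

```text
clock: 10.38
tool_pos: [0.4694, 0.069, 0.1496]
tool_rot: [0.709, 0.705, 0.0, 0.0]
ft_force: [0.8, 0.1, 0.2]
grip_width: 0.07
```

```bash
python3 -c "
from h import *
tilt();plan(0.5335,-0.2155,0.13,6.9)"
```

```text
tiltfix deg [ 0.03 -0.02 -0.  ]
clock 10.375 pos [0.4694 0.069  0.1496] a 89.68 j [-0.01  0.44 -0.35  2.22  0.3   0.52 -0.59] q [7.091e-01 7.051e-01 3.000e-04 1.000e-04] grip 0.07 f [0.81 0.13 0.21]
[-31.6, 7.3, 2.2, 0, 0, 9.2],[-30.0, 12.3, 2.2, 0, 0, 9.2],[-27.7, 16.9, 2.2, 0, 0, 9.2],[-24.6, 21.1, 2.2, 0, 0, 9.2],[-20.9, 24.8, 2.2, 0, 0, 9.2],[-16.7, 27.8, 2.2, 0, 0, 9.2],[-12.0, 30.1, 2.2, 0, 0, 9.2],[-7.1, 31.6, 2.2, 0, 0, 9.2],[-1.9, 32.3, 2.2, 0, 0, 9.2],
```

Call:
step_arm(increments=[[[-31.5,7,0,0,0,9.2],[-30,12,2,0,0,9.2],[-27.5,17,2,0,0,9.2],[-24.5,21,2,0,0,9.2],[-21,25,2,0,0,9.2],[-17,28,2,0,0,9.2],[-12,30,2,0,0,9.2],[-7,31.5,2,0,0,9.2],[-2,25,2,0,0,8],[0,0,0,0,0,0],[0,0,0,0,0,0]]], gripper=100)

```text
clock: 11.75
tool_pos: [0.5236, -0.2177, 0.1225]
tool_rot: [0.999, 0.05, -0.006, 0.001]
ft_force: [-0.1, 0.3, -0.1]
grip_width: 0.0928
```

```bash
python3 meas.py 4 0.055 0.08; python3 -c "
from h import *
tilt();plan(0.532,-0.2151,0.012,6.9,25)"
```

```text
scene slat [299. 197.] 402 z 0.0641 x 0.4577 0.4894 y -0.0102 0.14 rect [473.5  65. ] [150.3  31.1] 89.2
scene dark [327. 206.] 250 z 0.0441 x 0.4847 0.5959 y 0.1003 0.1329 rect [540.5 116.9] [111.1  31.6] 1.5
scene dark [302. 222.] 258 z 0.0445 x 0.4831 0.595 y 0.0018 0.0324 rect [539.3  16.5] [ 30.1 111.9] 88.9
top slat [252. 224.] 427 z 0.0659 x 0.4545 0.4836 y -0.0058 0.1414 rect [469.   67.8] [147.3  29. ] 89.9
top dark [239. 203.] 254 z 0.0463 x 0.4888 0.5895 y 0.105 0.1335 rect [539.2 119.2] [ 28.  100.8] 89.7
top dark [270. 206.] 238 z 0.0463 x 0.4876 0.5887 y 0.0054 0.0332 rect [538.1  19.4] [ 27.8 101.1] 89.7
tiltfix deg [0.06 0.62 0.  ]
clock 11.85 pos [ 0.5237 -0.2176  0.1229] a 5.68 j [ 0.25  0.55  0.05  2.05 -0.04  0.55 -1.14] q [ 9.988e-01  4.950e-02 -5.400e-03  8.000e-04] grip 0.0931 f [ 0.46 -0.42  0.14]
[1.7, -0.3, 22.2, 0, 0, -0.2],[1.7, -0.3, 22.2, 0, 0, -0.2],[1.7, -0.3, 22.2, 0, 0, -0.2],[1.7, -0.3, 22.2, 0, 0, -0.2],[1.7, -0.3, 22.2, 0, 0, -0.2],
```

View pics/c_scene4.png

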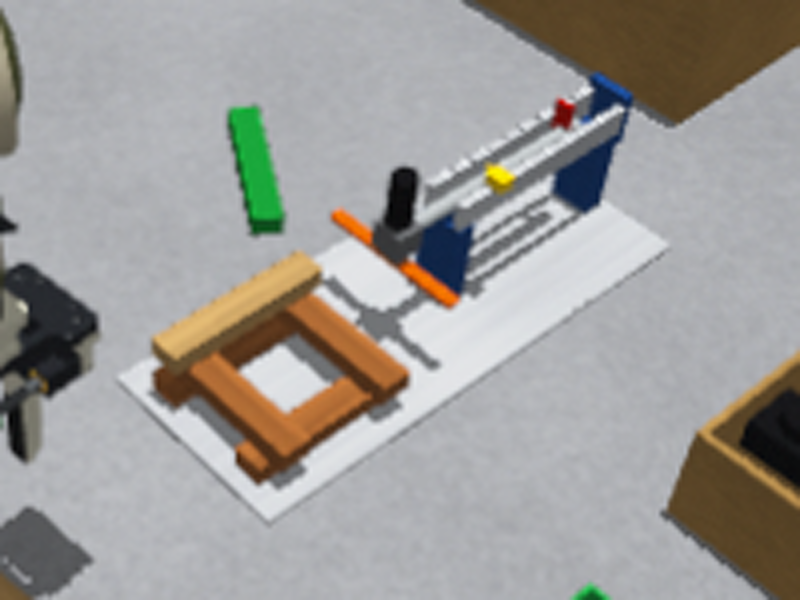

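View pics/c_top4.png

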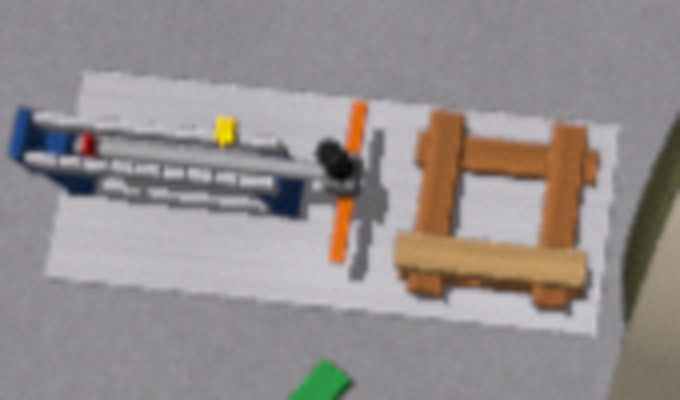

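View pics/scene4.png

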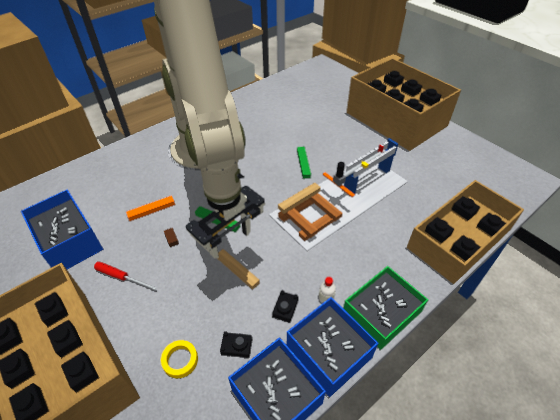

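The first slat lies flat on the crib, top at 66 mm, about 2 mm from ideal in both cameras. Now the second slat.

Call:
step_arm(increments=[[[2,0,22,0,0.3,-0.3],[2,0,22,0,0.3,-0.3],[2,-0.5,22,0,0,-0.3],[1,0,15,0,0,-0.3],[0,0,0,0,0,0]]])

```text
clock: 12.48
tool_pos: [0.5316, -0.212, 0.0406]
tool_rot: [0.998, 0.066, 0.001, -0.0]
ft_force: [-0.2, -0.0, 0.0]
grip_width: 0.0928
```

```bash
python3 -c "
from h import *
tilt();plan(0.532,-0.2151,0.012,6.9,25)"
```

```text
tiltfix deg [-0.   -0.14  0.  ]
clock 12.475 pos [ 0.5316 -0.212   0.0406] a 7.52 j [ 0.26  0.69  0.02  2.09 -0.04  0.37 -1.11] q [ 9.978e-01  6.560e-02  1.200e-03 -1.000e-04] grip 0.0928 f [-0.25 -0.01  0.01]
[0.0, 1.6, 14.3, 0, 0, 0.3],[0.0, 1.6, 14.3, 0, 0, 0.3],
```

Call:
step_arm(increments=[[[0,1.6,14,0,-0.1,0.3],[0,1.5,14,0,0,0.3],[0,0,0,0,0,0]]])

```text
clock: 12.85
tool_pos: [0.5326, -0.2154, 0.0119]
tool_rot: [0.998, 0.06, 0.001, 0.0]
ft_force: [0.1, 0.1, 0.3]
grip_width: 0.0926
```

```bash
python3 -c "
from h import *
tilt();plan(0.532,-0.2151,0.012,6.9,25)"
```

```text
tiltfix deg [ 0.04 -0.12  0.  ]
clock 12.85 pos [ 0.5326 -0.2154  0.0119] a 6.90 j [ 0.27  0.74  0.02  2.09 -0.05  0.31 -1.12] q [9.982e-01 6.020e-02 1.100e-03 3.000e-04] grip 0.0926 f [0.12 0.12 0.29]
[-0.6, -0.3, -0.1, 0, 0, 0.0],
```

Call:
step_arm(increments=[[[-0.5,0,0,0,-0.1,0],[0,0,0.2,0,0,0],[0,0,0.2,0,0,0],[0,0,0.2,0,0,0],[0,0,0.2,0,0,0],[0,0,0.2,0,0,0],[0,0,0,0,0,0],[0,0,0,0,0,0],[0,0,0,0,0,0],[0,0,0,0,0,0]]], gripper=0, newtons=25)

```text
clock: 14.1
tool_pos: [0.5326, -0.2157, 0.0119]
tool_rot: [0.998, 0.06, 0.001, 0.001]
ft_force: [0.1, 0.1, 0.1]
grip_width: 0.0274
```

Call:
step_arm(increments=[[[0,0,-20,0,0,0],[0,0,-35,0,0,0],[0,0,-35,0,0,0],[0,0,-25,0,0,0],[0,0,0,0,0,0]]])

```text
clock: 14.72
tool_pos: [0.5318, -0.2154, 0.1293]
tool_rot: [0.998, 0.06, -0.0, 0.0]
ft_force: [0.9, 0.1, -0.3]
grip_width: 0.0279
```

```bash
python3 -c "
from h import *
tilt();plan(0.564,0.0595,0.135,89.5,40)"
```

```text
tiltfix deg [0.03 0.01 0.  ]
clock 14.725 pos [ 0.5318 -0.2154  0.1293] a 6.89 j [ 0.26  0.55  0.04  2.04 -0.04  0.56 -1.12] q [ 9.982e-01  6.010e-02 -1.000e-04  2.000e-04] grip 0.0279 f [ 0.92  0.08 -0.26]
[7.2, -29.9, -0.6, 0, 0, -9.2],[11.9, -28.4, -0.6, 0, 0, -9.2],[16.3, -26.1, -0.6, 0, 0, -9.2],[20.2, -23.2, -0.6, 0, 0, -9.2],[23.7, -19.6, -0.6, 0, 0, -9.2],[26.5, -15.6, -0.6, 0, 0, -9.2],[28.6, -11.2, -0.6, 0, 0, -9.2],[30.1, -6.5, -0.6, 0, 0, -9.2],[30.7, -1.6, -0.6, 0, 0, -9.2],
```

Call:
step_arm(increments=[[[7,-30,-2,0,0,-9.2],[12,-28,-2,0,0,-9.2],[16,-26,-2,0,0,-9.2],[20,-23,-2,0,0,-9.2],[24,-20,-1,0,0,-9.2],[26,-16,-1,0,0,-9.2],[27,-11,-1,0,0,-9.2],[25,-6,0,0,0,-9.2],[14,-2,0,0,0,-8],[0,0,0,0,0,0],[0,0,0,0,0,0]]])

```text
clock: 16.1
tool_pos: [0.5488, 0.0445, 0.129]
tool_rot: [0.702, 0.713, -0.004, -0.006]
ft_force: [0.1, -0.2, -0.7]
grip_width: 0.0276
```

```bash
python3 -c "
from h import *
tilt();plan(0.564,0.0695,0.09,89.5,20)"
```

```text
tiltfix deg [-0.81 -0.2  -0.  ]
clock 16.1 pos [0.5488 0.0445 0.129 ] a 90.88 j [ 0.06  0.55 -0.35  2.06  0.31  0.59 -0.49] q [ 0.7016  0.7125 -0.0038 -0.0062] grip 0.0276 f [ 0.06 -0.24 -0.67]
[8.2, 5.2, 13.0, 0, 0, 0.5],[8.3, 5.1, 13.0, 0, 0, 0.5],[8.3, 5.1, 13.0, 0, 0, 0.5],
```

Call:
step_arm(increments=[[[8,5,8,-0.4,-0.1,0.5],[8,5,13,-0.3,-0.1,0.4],[7,4,13,0,0,0.3],[0,0,0,0,0,0],[0,0,0,0,0,0]]])

```text
clock: 16.73
tool_pos: [0.5632, 0.0679, 0.0912]
tool_rot: [0.711, 0.703, -0.001, -0.0]
ft_force: [0.4, -0.1, -0.3]
grip_width: 0.0279
```

```bash
python3 meas.py 5 0.055 0.13; python3 -c "
from h import *
tilt();plan(0.564,0.0695,0.06,89.5,20)"
```

```text
scene slat [295. 199.] 326 z 0.0642 x 0.4556 0.4884 y -0.0104 0.1166 rect [473.3  53.3] [126.8  32.1] 88.2
scene slat [312. 213.] 305 z 0.0975 x 0.5432 0.5819 y -0.0108 0.0809 rect [564.7  35.6] [37.4 92. ] 6.5
scene dark [335. 213.] 67 z 0.0442 x 0.5602 0.5955 y 0.1018 0.1304 rect [577.9 116.1] [35.3 28.6] 0.2
scene dark [303. 222.] 230 z 0.0443 x 0.4844 0.596 y 0.0012 0.0315 rect [540.1  16.3] [ 29.8 111.7] 89.5
tiltfix deg [-0.12  0.07  0.  ]
clock 16.825 pos [0.5633 0.0678 0.0915] a 89.27 j [-0.02  0.61 -0.3   2.06  0.35  0.52 -0.58] q [ 7.116e-01  7.026e-01 -1.100e-03 -3.000e-04] grip 0.0276 f [-0.39 -0.22 -0.21]
[0.8, 0.3, 15.8, 0, 0, -0.1],[0.8, 0.3, 15.8, 0, 0, -0.1],
```

View pics/c_scene5.png

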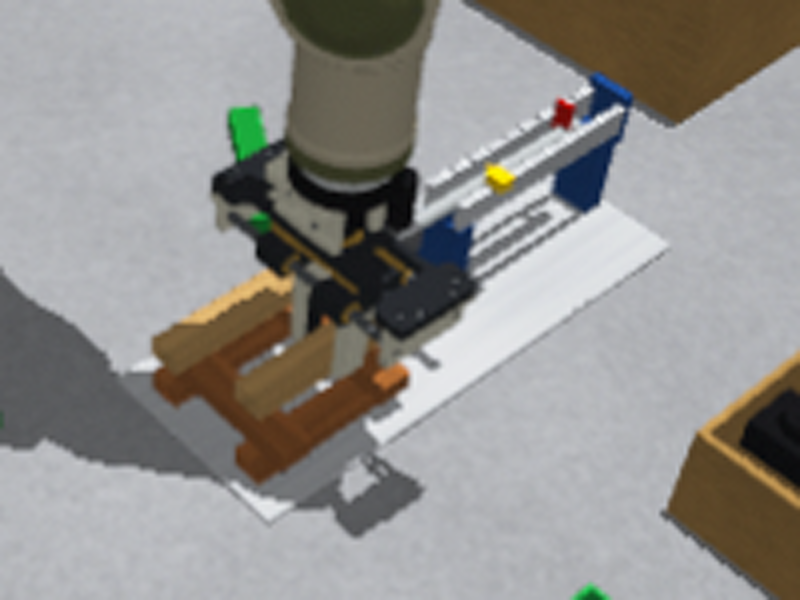

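Call:
step_arm(increments=[[[1,0.4,15,-0.1,0,-0.1],[1,0.3,13,0,0,-0.1],[0,0,2.5,0,0,0],[0,0,1,0,0,0]]])

```text
clock: 17.32
tool_pos: [0.564, 0.0692, 0.058]
tool_rot: [0.711, 0.704, -0.0, 0.001]
ft_force: [0.1, 0.2, -1.1]
grip_width: 0.0276
```

```bash
python3 -c "
from h import *
tilt();plan(0.564,0.070,0.0578,89.5,20)"
```

```text
tiltfix deg [ 0.01  0.08 -0.  ]
clock 17.325 pos [0.564  0.0692 0.058 ] a 89.43 j [-0.05  0.66 -0.26  2.08  0.38  0.45 -0.61] q [ 7.106e-01  7.036e-01 -4.000e-04  5.000e-04] grip 0.0276 f [ 0.08  0.16 -1.06]
[0.8, -0.0, 0.2, 0, 0, -0.1],
```

Call:
step_arm(increments=[[[0.7,0,0.3,0,0,0],[0,0,0.4,0,0,0],[0,0,0.4,0,0,0]]])

```text
clock: 17.7
tool_pos: [0.5641, 0.0694, 0.0578]
tool_rot: [0.711, 0.703, -0.0, 0.001]
ft_force: [-1.8, -0.2, 5.5]
grip_width: 0.0279
```

Call:
step_arm(increments=[[[0,0,0,0,0,0],[0,0,0,0,0,0],[0,0,0,0,0,0],[0,0,0,0,0,0]]], gripper=75)

```text
clock: 18.2
tool_pos: [0.5645, 0.07, 0.0578]
tool_rot: [0.711, 0.704, 0.0, 0.001]
ft_force: [-0.8, -0.1, 0.3]
grip_width: 0.0633
```

Call:
step_arm(increments=[[[0,0,-20,0,0,0],[0,0,-40,0,0,0],[0,0,-50,0,0,0],[0,0,-50,0,0,0],[-20,0,-20,0,0,0],[-40,0,0,0,0,0],[-50,0,0,0,0,0],[-50,0,0,0,0,0],[-50,0,0,0,0,0],[0,0,0,0,0,0]]])

```text
clock: 19.45
tool_pos: [0.5626, -0.1451, 0.244]
tool_rot: [0.71, 0.705, 0.0, 0.001]
ft_force: [0.2, 0.5, 0.0]
grip_width: 0.0695
```

```bash
python3 meas.py 6 0.055 0.08; python3 - <<'E'
from h import *
np.set_printoptions(precision=4,suppress=True)
for c in('scene','top'):
    for n in['crib_top','knob','index','mark']:
        for q in r.pinpoint(c,n)[:1]: w=c2w(c,q['point']);print(c,n,round(q['confidence'],2),w,proj(c,w).round(1))
tilt();plan(0.518,0.183,0.23,0,45)
E
```

```text
scene slat [301. 197.] 341 z 0.0641 x 0.4567 0.4891 y -0.0096 0.1402 rect [472.7  65.4] [149.8  32.2] 89.6
scene slat [320. 215.] 445 z 0.0644 x 0.552 0.5826 y -0.0097 0.1437 rect [567.2  67. ] [153.2  30.2] 89.2
scene dark [319. 200.] 103 z 0.0445 x 0.4843 0.5361 y 0.1017 0.1316 rect [510.1 116.4] [51.9 29.9] 0.7
scene dark [294. 215.] 105 z 0.0441 x 0.4845 0.5356 y 0.002 0.0328 rect [510.   17.4] [30.5 51.2] 89.6
top slat [255. 196.] 409 z 0.0659 x 0.548 0.5774 y -0.0051 0.142 rect [562.8  68.4] [147.2  28.8] 89.6
top slat [252. 224.] 427 z 0.0663 x 0.4541 0.4843 y -0.006 0.1405 rect [469.1  67.2] [146.7  29. ] 89.3
top dark [239. 209.] 148 z 0.0457 x 0.4898 0.5493 y 0.105 0.1332 rect [519.5 119. ] [59.3 28.2] 0.3
top dark [269. 212.] 148 z 0.0464 x 0.4886 0.5488 y 0.0056 0.0331 rect [518.4  18.9] [60.2 27.1] 1.5
scene crib_top 0.87 [0.5187 0.0692 0.0453] [310.2 207.9]
scene knob 0.82 [0.518  0.1808 0.1354] [339.4 169.7]
scene index 0.68 [0.521  0.3698 0.1235] [381.5 147.4]
scene mark 0.51 [0.5181 0.2705 0.1161] [359.2 161.9]
top crib_top 0.69 [0.5191 0.0718 0.047 ] [253.  209.8]
top knob 0.91 [0.5153 0.1834 0.1366] [213.4 200.1]
top index 0.87 [0.5211 0.3755 0.1267] [150.7 192.8]
top mark 0.75 [ 0.5112  0.068  -0.0003] [255.  215.7]
tiltfix deg [ 0.19 -0.01 -0.  ]
clock 19.95 pos [ 0.5635 -0.1395  0.2444] a 90.05 j [ 0.42  0.43 -0.38  1.9   0.21  0.85 -0.07] q [0.7068 0.7074 0.0012 0.0011] grip 0.0699 f [-0.41 -0.1   0.5 ]
[32.2, -4.5, 1.4, 0, 0, 9.0],[31.1, -9.5, 1.4, 0, 0, 9.0],[29.3, -14.3, 1.4, 0, 0, 9.0],[26.7, -18.7, 1.4, 0, 0, 9.0],[23.4, -22.6, 1.4, 0, 0, 9.0],[19.6, -26.0, 1.4, 0, 0, 9.0],[15.3, -28.8, 1.4, 0, 0, 9.0],[10.6, -30.8, 1.4, 0, 0, 9.0],[5.6, -32.1, 1.4, 0, 0, 9.0],[0.6, -32.6, 1.4, 0, 0, 9.0],
```

View pics/c_scene6.png

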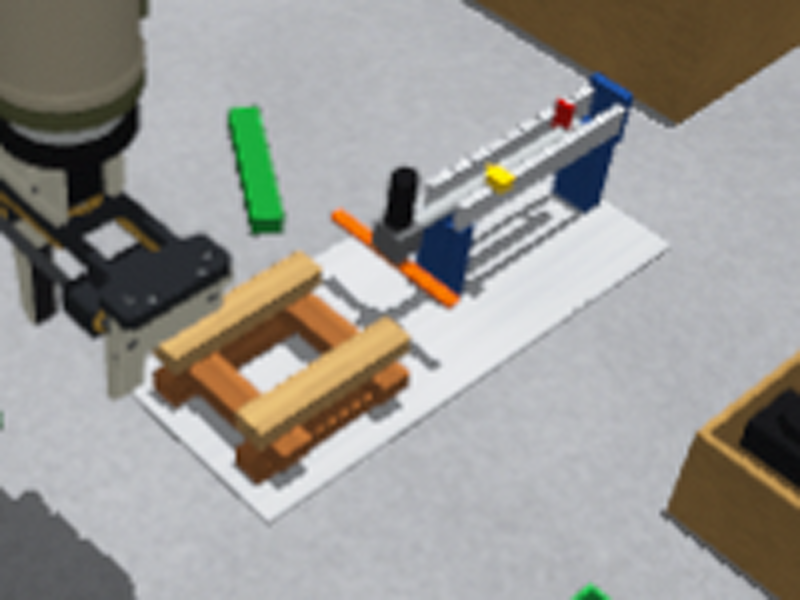

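View pics/c_top6.png

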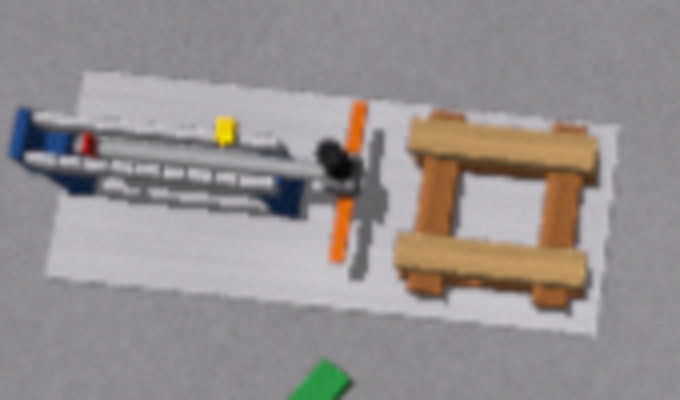

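Third layer is good: tops at about 66 mm, centres within 2-3 mm of ideal. Now to the knob, jaws along y so that a finger pulls the post positively.

```bash
python3 -c "
from h import *
plan(0.517,0.178,0.235,179.5,40)"
```

```text
clock 19.95 pos [ 0.5635 -0.1395  0.2444] a 90.05 j [ 0.42  0.43 -0.38  1.9   0.21  0.85 -0.07] q [0.7068 0.7074 0.0012 0.0011] grip 0.0699 f [-0.41 -0.1   0.5 ]
[31.7, -4.6, 0.9, 0, 0, -8.9],[32.1, 0.4, 0.9, 0, 0, -8.9],[31.6, 5.4, 0.9, 0, 0, -8.9],[30.4, 10.2, 0.9, 0, 0, -8.9],[28.5, 14.8, 0.9, 0, 0, -8.9],[25.8, 19.1, 0.9, 0, 0, -8.9],[22.5, 22.8, 0.9, 0, 0, -8.9],[18.7, 26.1, 0.9, 0, 0, -8.9],[14.4, 28.7, 0.9, 0, 0, -8.9],[9.8, 30.6, 0.9, 0, 0, -8.9],
```

Call:
step_arm(increments=[[[32,-4.5,0,0,0,-8.9],[32,0.5,0,0,0,-8.9],[31.5,5.5,0,0,0,-8.9],[30.5,10,0,0,0,-8.9],[28.5,15,0,0,0,-8.9],[26,19,0,0,0,-8.9],[22.5,23,0,0,0,-8.9],[18.5,26,0,0,0,-8.9],[12,24,0,0,0,-8.9],[2,8,0,0,0,-6],[0,0,0,0,0,0]]], gripper=60)

```text
clock: 21.32
tool_pos: [0.5159, 0.1609, 0.245]
tool_rot: [0.007, 1.0, 0.0, 0.003]
ft_force: [0.1, 0.7, -1.3]
grip_width: 0.0559
```

```bash
python3 -c "
from h import *
tilt();plan(0.517,0.185,0.18,179.5,20)"
```

```text
tiltfix deg [0.02 0.35 0.  ]
clock 21.325 pos [0.5159 0.1609 0.245 ] a 179.17 j [ 0.19  0.46 -0.83  1.97  0.44  0.89  0.68] q [7.3e-03 1.0e+00 2.0e-04 3.0e-03] grip 0.0559 f [ 0.14  0.67 -1.27]
[-0.2, 6.0, 16.3, 0, 0, -0.1],[-0.2, 6.0, 16.3, 0, 0, -0.1],[-0.2, 6.0, 16.3, 0, 0, -0.1],[-0.2, 6.0, 16.3, 0, 0, -0.1],
```

Call:
step_arm(increments=[[[-0.3,6,14,0,0.2,-0.1],[-0.2,6,16,0,0.1,-0.1],[-0.2,6,15,0,0,-0.1],[0,5,10,0,0,0],[0,0,0,0,0,0],[0,0,0,0,0,0]]])

```text
clock: 22.08
tool_pos: [0.517, 0.184, 0.1848]
tool_rot: [0.008, 1.0, -0.001, -0.001]
ft_force: [0.2, 0.3, 0.7]
grip_width: 0.0557
```

```bash
python3 -c "
from h import *
tilt();plan(0.517,0.185,0.132,179.5,20)"; python3 meas.py 7 0.055 0.08 >/dev/null
```

```text
tiltfix deg [-0.06 -0.08 -0.  ]
clock 22.075 pos [0.517  0.184  0.1848] a 179.10 j [ 0.09  0.55 -0.77  2.01  0.53  0.79  0.56] q [ 7.8e-03  1.0e+00 -6.0e-04 -7.0e-04] grip 0.0557 f [0.18 0.31 0.67]
[0.0, 0.3, 17.6, 0, 0, -0.1],[0.0, 0.3, 17.6, 0, 0, -0.1],[0.0, 0.3, 17.6, 0, 0, -0.1],
```

View pics/c_scene7.png

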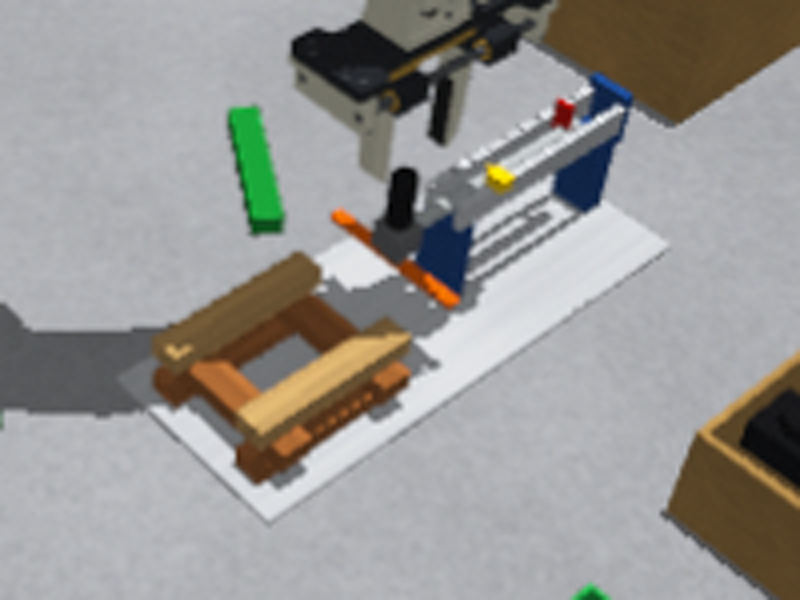

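View pics/c_top7.png

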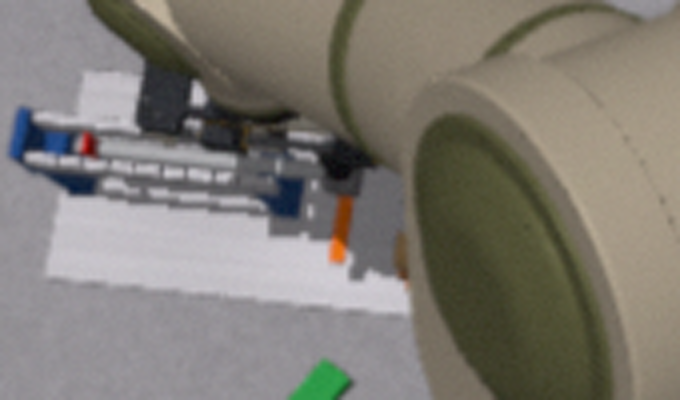

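Fingers sit one on each side (±y) of the black knob (crop 403,195), with the sleeve clear. Lowering.

Call:
step_arm(increments=[[[0,0.3,17,0,0,0],[0,0.3,17,0,0,0],[0,0.3,15,0,0,0],[0,0,2,0,0,0],[0,0,0,0,0,0]]])

```text
clock: 22.8
tool_pos: [0.5171, 0.1841, 0.1302]
tool_rot: [0.008, 1.0, -0.001, -0.001]
ft_force: [0.7, -0.1, -0.3]
grip_width: 0.0558
```

```bash
python3 -c "
from h import *
tilt();plan(0.517,0.185,0.132,179.5,20)"; python3 meas.py 8 0.055 0.08 >/dev/null
```

```text
tiltfix deg [-0.08 -0.08  0.  ]
clock 22.8 pos [0.5171 0.1841 0.1302] a 179.04 j [ 0.03  0.61 -0.7   2.06  0.62  0.69  0.48] q [ 8.4e-03  1.0e+00 -7.0e-04 -7.0e-04] grip 0.0558 f [ 0.67 -0.06 -0.33]
[0.1, 0.9, -1.8, 0, 0, -0.5],
```

View pics/c_scene8.png

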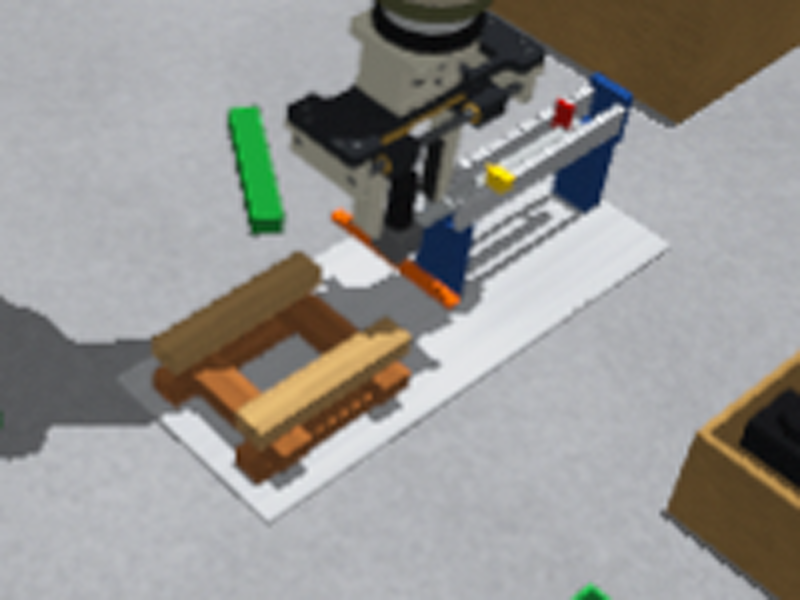

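Straddled well. Close.

Call:
step_arm(increments=[[[0,0,0,0,0,0],[0,0,0,0,0,0],[0,0,0,0,0,0],[0,0,0,0,0,0],[0,0,0,0,0,0],[0,0,0,0,0,0]]], gripper=0, newtons=40)

```text
clock: 23.65
tool_pos: [0.5178, 0.1839, 0.1317]
tool_rot: [0.009, 1.0, -0.001, 0.001]
ft_force: [-0.1, -0.4, -0.1]
grip_width: 0.0215
```

```bash
python3 - <<'E'
from h import *
np.set_printoptions(precision=4,suppress=True)
# precise index/mark by colour, both cameras
for c in('scene','top'):
    im,d=r.snapshot(c);save(c+'9.png',im)
    hsv=cv2.cvtColor(im,cv2.COLOR_RGB2HSV)
    P=cloud(c,d,np.ones(d.shape,bool)); v,u=np.nonzero(d>0);W=np.zeros(d.shape+(3,));W[v,u]=P
    for nm,m in(('red',((hsv[...,0]<6)|(hsv[...,0]>173))&(hsv[...,1]>130)),('yel',(hsv[...,0]>23)&(hsv[...,0]<35)&(hsv[...,1]>130))):
        m=m&(abs(W[...,0]-.52)<.05)&(W[...,1]>.2)&(W[...,1]<.42)&(W[...,2]>.09)
        p=W[m]; 
        if len(p): vv,uu=np.nonzero(m);print(c,nm,len(p),'px',uu.mean().round(1),vv.mean().round(1),'mean',p.mean(0),'min',p.min(0),'max',p.max(0))
plan(0.517,0.085,0.132,179.5,10)
E
```

```text
scene red 26 px 380.5 147.8 mean [0.5169 0.3716 0.1182] min [0.5083 0.3649 0.1044] max [0.525  0.3967 0.1281]
scene yel 33 px 364.4 164.1 mean [0.5381 0.2714 0.1199] min [0.5067 0.26   0.0954] max [0.5483 0.3003 0.1263]
top red 15 px 151.9 195.9 mean [0.5128 0.3717 0.123 ] min [0.5065 0.3699 0.1148] max [0.5192 0.3738 0.132 ]
top yel 11 px 185.7 190.8 mean [0.5324 0.2662 0.1476] min [0.5004 0.2329 0.123 ] max [0.5417 0.2783 0.2504]
clock 23.75 pos [0.5178 0.1839 0.1317] a 179.00 j [ 0.03  0.61 -0.7   2.06  0.62  0.69  0.48] q [ 0.0088  1.     -0.0006  0.0006] grip 0.0213 f [-0.06 -1.05 -1.19]
[-0.1, -9.9, -0.0, 0, 0, -0.1],[-0.1, -9.9, -0.0, 0, 0, -0.1],[-0.1, -9.9, -0.0, 0, 0, -0.1],[-0.1, -9.9, -0.0, 0, 0, -0.1],[-0.1, -9.9, -0.0, 0, 0, -0.1],[-0.0, -9.9, -0.0, 0, 0, -0.1],[-0.0, -9.9, -0.0, 0, 0, -0.1],[-0.0, -9.9, -0.0, 0, 0, -0.1],[-0.0, -9.9, -0.0, 0, 0, -0.1],[-0.0, -9.9, -0.0, 0, 0, -0.1],
```

Knob gripped (21 mm). Pull in small rows, short of the mark first.

Call:
step_arm(increments=[[[0,-5,0,0,0,0],[-0.1,-9,0,0,0,0],[-0.1,-9,0,0,0,0],[-0.1,-9,0,0,0,0],[0,0,0,0,0,0]]])

```text
clock: 24.38
tool_pos: [0.5176, 0.1518, 0.1318]
tool_rot: [0.008, 1.0, 0.001, 0.001]
ft_force: [-1.0, 4.7, -3.7]
grip_width: 0.0212
```

```bash
python3 -c "
from h import *
tilt();plan(0.517,0.089,0.132,179,10)"
```

```text
tiltfix deg [ 0.16  0.1  -0.  ]
clock 24.375 pos [0.5176 0.1518 0.1318] a 179.07 j [ 0.1   0.6  -0.71  2.08  0.63  0.68  0.53] q [8.1e-03 1.0e+00 1.4e-03 9.0e-04] grip 0.0212 f [-0.96  4.72 -3.67]
[-0.1, -9.0, -0.0, 0, 0, 0.0],[-0.1, -9.0, -0.0, 0, 0, 0.0],[-0.1, -9.0, -0.0, 0, 0, 0.0],[-0.1, -9.0, -0.0, 0, 0, 0.0],[-0.1, -9.0, -0.0, 0, 0, 0.0],[-0.1, -9.0, -0.0, 0, 0, 0.0],[-0.1, -9.0, -0.0, 0, 0, 0.0],
```

Call:
step_arm(increments=[[[0,-9,0,0.1,0.1,0],[-0.1,-9,0,0.1,0,0],[-0.1,-9,0,0,0,0],[-0.1,-9,0,0,0,0],[-0.1,-9,0,0,0,0],[-0.1,-6,0,0,0,0],[0,-2,0,0,0,0],[0,0,0,0,0,0]]])

```text
clock: 25.38
tool_pos: [0.5173, 0.1032, 0.1318]
tool_rot: [0.006, 1.0, 0.004, 0.001]
ft_force: [0.9, 6.6, -4.9]
grip_width: 0.0217
```

```bash
cat > mk.py <<'E'
from h import *
import sys
np.set_printoptions(precision=4,suppress=True);tag=sys.argv[1]
tilt();plan(0.517,0.084,0.132,179,10)
for c in('scene','top'):
    im,d=r.snapshot(c);save(c+tag+'.png',im)
    for n in('index','mark'):
        for q in r.pinpoint(c,n)[:2]: w=c2w(c,q['point']);print(c,n,round(q['confidence'],2),w,proj(c,w).round(1))
    b=im[125:185,330:410] if c=='scene' else im[180:215,140:220]
    cv2.imwrite(f'pics/m_{c}{tag}.png',cv2.resize(b[...,::-1],None,fx=9 if c=='top' else 9,fy=9,interpolation=cv2.INTER_CUBIC))
E
python3 mk.py 10
```

```text
tiltfix deg [0.48 0.07 0.  ]
clock 25.375 pos [0.5173 0.1032 0.1318] a 179.32 j [ 0.2   0.59 -0.72  2.11  0.63  0.66  0.61] q [0.0059 1.     0.0042 0.0007] grip 0.0217 f [ 0.9   6.63 -4.95]
[0.0, -9.6, -0.1, 0, 0, 0.2],[0.0, -9.6, -0.1, 0, 0, 0.2],
scene index 0.6 [0.519  0.288  0.1223] [363.5 158.1]
scene index 0.26 [ 0.314  -0.3033  0.0018] [171.3 237.6]
scene mark 0.52 [0.5168 0.2702 0.1126] [358.6 162.5]
top index 0.74 [0.5186 0.2956 0.1242] [177.2 196.4]
top mark 0.6 [0.5175 0.2739 0.1101] [185.5 198.8]
```

View pics/m_scene10.png

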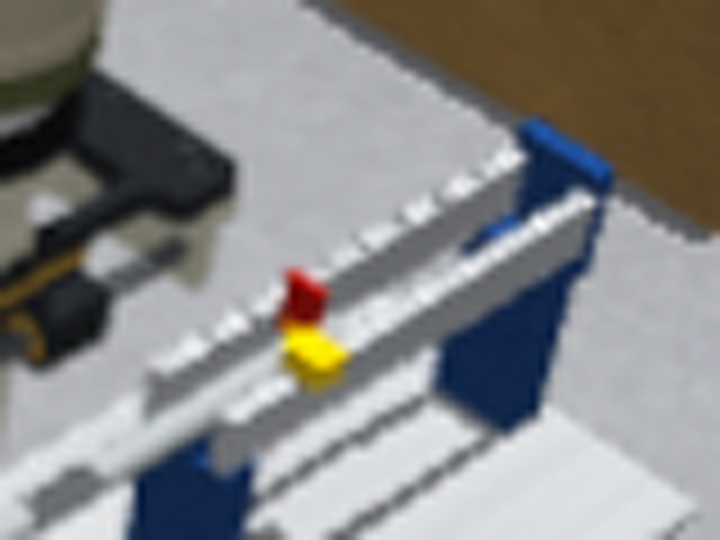

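View pics/m_top10.png

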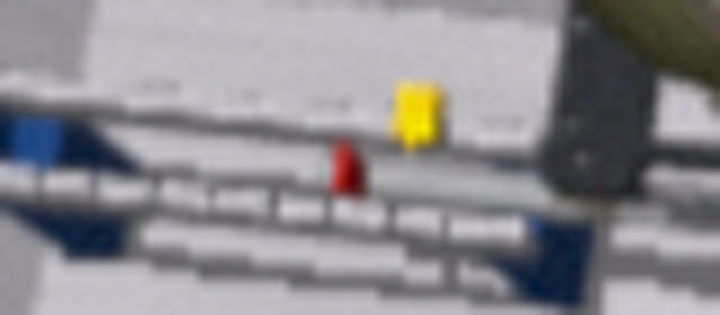

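Call:
step_arm(increments=[[[0,-8,0,0.3,0,0],[0,-7,0,0.2,0,0],[0,-1,0,0,0,0],[0,0,0,0,0,0]]])

```text
clock: 26.18
tool_pos: [0.5172, 0.0914, 0.1318]
tool_rot: [0.004, 1.0, 0.003, 0.001]
ft_force: [1.5, 6.6, -5.1]
grip_width: 0.0216
```

```bash
cat > cen.py <<'E'
from h import *
import sys
np.set_printoptions(precision=4,suppress=True)
def cen(c,f,box):
    im=cv2.imread(f)[...,::-1].astype(float);u0,v0,u1,v1=box;b=im[v0:v1,u0:u1]
    R,G,B=b[...,0],b[...,1],b[...,2]
    out={}
    for nm,w in(('red',np.clip(R-np.maximum(G,B)-50,0,None)),('yel',np.clip(np.minimum(R,G)-B-50,0,None))):
        vv,uu=np.mgrid[v0:v1,u0:u1]; out[nm]=np.array([(w*uu).sum(),(w*vv).sum()])/w.sum()
    return out
def rayat(c,px,axis,val):
    a=ray2world(c,*px,0.5);b=ray2world(c,*px,1.5);t=(val-a[axis])/(b[axis]-a[axis]);return a+t*(b-a)
for c,box,f in(('scene',(350,140,395,172),sys.argv[1]),('top',(145,183,200,205),sys.argv[2])):
    o=cen(c,f,box)
    for nm in o: print(c,nm,o[nm].round(2),'on x-plane',rayat(c,o[nm],0,0.518 if nm=='red' else 0.536),'on z',rayat(c,o[nm],2,0.121 if nm=='red' else 0.120))
E
python3 cen.py pics/scene9.png pics/top9.png;python3 cen.py pics/scene10.png pics/top10.png
python3 mk.py 11; python3 cen.py pics/scene11.png pics/top11.png
```

```text
scene red [380.62 147.34] on x-plane [0.518  0.3697 0.122 ] on z [0.5173 0.3708 0.121 ]
scene yel [364.53 163.62] on x-plane [0.536  0.2748 0.1185] on z [0.537  0.2733 0.12  ]
top red [151.2  195.47] on x-plane [0.518  0.38   0.1071] on z [0.5145 0.3747 0.121 ]
top yel [185.47 190.71] on x-plane [0.536  0.2706 0.1352] on z [0.5402 0.2751 0.12  ]
scene red [363.31 157.54] on x-plane [0.518  0.2878 0.1241] on z [0.5158 0.2908 0.121 ]
scene yel [364.35 163.56] on x-plane [0.536  0.2738 0.1193] on z [0.5365 0.2731 0.12  ]
top red [177.73 198.33] on x-plane [0.518  0.2993 0.1042] on z [0.5138 0.2941 0.121 ]
top yel [185.83 192.36] on x-plane [0.536  0.2741 0.1167] on z [0.5351 0.2732 0.12  ]
tiltfix deg [ 0.34  0.13 -0.  ]
clock 26.175 pos [0.5172 0.0914 0.1318] a 179.49 j [ 0.22  0.59 -0.72  2.11  0.63  0.66  0.63] q [0.0044 1.     0.003  0.0012] grip 0.0216 f [ 1.46  6.57 -5.14]
[0.2, -7.4, -0.2, 0, 0, 0.5],
scene index 0.58 [0.5218 0.2787 0.1242] [362.2 159.4]
scene mark 0.45 [0.5202 0.2693 0.1133] [359.3 163. ]
top index 0.7 [0.5205 0.2832 0.1245] [181.4 196.2]
top mark 0.56 [0.5153 0.275  0.1099] [185.  199.5]
scene red [360.59 158.98] on x-plane [0.518  0.2752 0.1251] on z [0.5151 0.2793 0.121 ]
scene yel [364.23 163.58] on x-plane [0.536  0.2732 0.1196] on z [0.5363 0.2728 0.12  ]
top red [181.63 198.55] on x-plane [0.518  0.2867 0.1064] on z [0.5143 0.2824 0.121 ]
top yel [185.83 192.36] on x-plane [0.536  0.2741 0.1166] on z [0.5351 0.2732 0.12  ]
```

View pics/m_scene11.png

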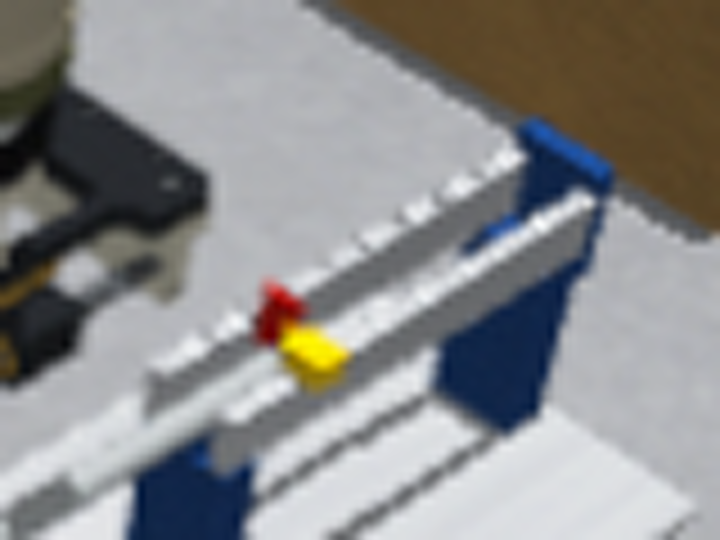

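View pics/m_top11.png

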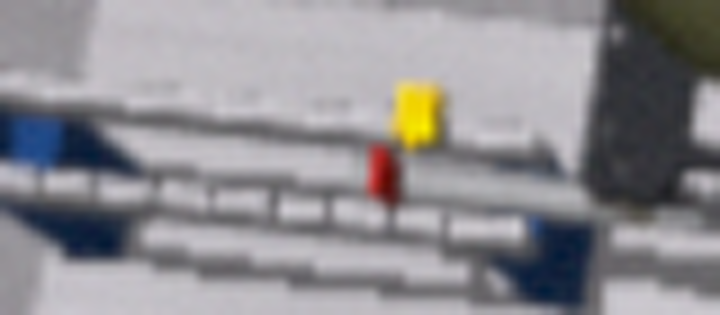

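Call:
step_arm(increments=[[[0,-6,0,0.2,0,0.2],[0,-4,0,0.1,0,0]]])

```text
clock: 26.72
tool_pos: [0.5172, 0.0842, 0.1318]
tool_rot: [0.005, 1.0, 0.002, 0.001]
ft_force: [0.1, 8.9, -5.8]
grip_width: 0.0212
```

```bash
python3 mk.py 12; python3 cen.py pics/scene12.png pics/top12.png; python3 -c "
from h import *
print(pose()[0])"
```

```text
tiltfix deg [ 0.27  0.17 -0.  ]
clock 26.725 pos [0.5172 0.0842 0.1318] a 179.42 j [ 0.23  0.59 -0.72  2.12  0.63  0.66  0.64] q [0.0051 1.     0.0023 0.0015] grip 0.0212 f [ 0.12  8.92 -5.75]
[0.2, -0.2, -0.2, 0, 0, 0.4],
scene index 0.85 [0.5225 0.2699 0.1242] [360.5 160.7]
scene mark 0.47 [ 0.5179  0.0675 -0.0013] [308.9 218.1]
scene mark 0.37 [0.5197 0.2723 0.1169] [360.  161.7]
top index 0.64 [0.5199 0.2721 0.1226] [185.2 197. ]
top mark 0.36 [0.5164 0.2741 0.1104] [185.3 199.1]
scene red [359.14 160.42] on x-plane [0.518  0.2692 0.1226] on z [0.5169 0.2707 0.121 ]
scene yel [364.21 163.59] on x-plane [0.536  0.2731 0.1196] on z [0.5363 0.2727 0.12  ]
top red [184.13 199.01] on x-plane [0.518  0.2797 0.1037] on z [0.5137 0.2747 0.121 ]
top yel [185.82 192.4 ] on x-plane [0.536  0.2742 0.1163] on z [0.535  0.2732 0.12  ]
[0.5171656  0.08409985 0.13178636]
```

View pics/m_scene12.png

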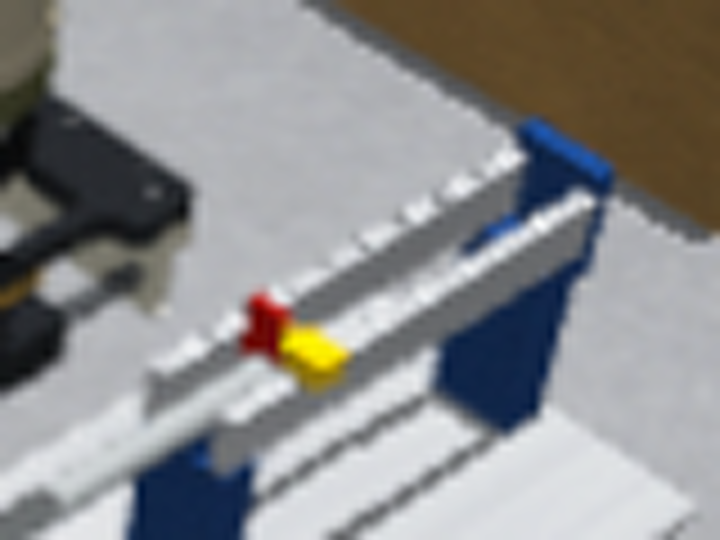

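View pics/m_top12.png

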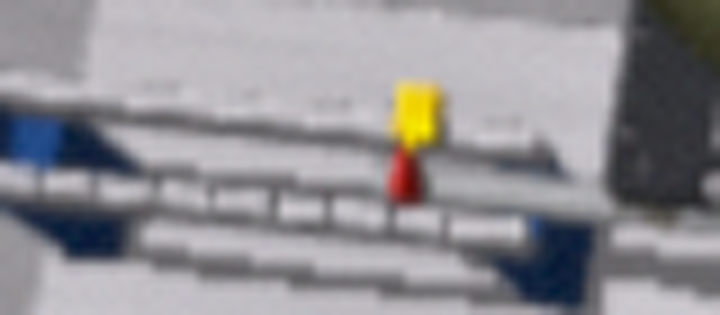

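Index and mark are level within about 1 mm: the top view leaves about +1.3 mm, the scene view about -1 mm, and the average total is 100.3 against 99.8 pulled. One tiny nudge, then a full check.

Call:
step_arm(increments=[[[0,-2,0,0,0,0]]])

```text
clock: 27.15
tool_pos: [0.5172, 0.0834, 0.1318]
tool_rot: [0.005, 1.0, 0.003, 0.002]
ft_force: [0.1, 8.3, -4.4]
grip_width: 0.0214
```

```bash
python3 mk.py 13; python3 cen.py pics/scene13.png pics/top13.png; python3 meas.py 14 0.055 0.075; python3 -c "
from h import *
p,a,s=pose();print(p,s['ft_force'],s['clock'],s['grip_width'])"
```

```text
tiltfix deg [ 0.37  0.18 -0.  ]
clock 27.15 pos [0.5172 0.0834 0.1318] a 179.47 j [ 0.23  0.59 -0.72  2.12  0.63  0.65  0.64] q [0.0047 1.     0.0032 0.0016] grip 0.0214 f [ 0.13  8.33 -4.44]
[0.2, 0.6, -0.2, 0, 0, 0.5],
scene index 0.84 [0.5198 0.2687 0.1209] [359.4 161.2]
scene mark 0.62 [0.5148 0.2727 0.1165] [358.9 160.9]
top index 0.73 [0.5199 0.2758 0.1226] [183.9 196.8]
top mark 0.44 [0.5178 0.2725 0.1112] [185.9 198.6]
scene red [358.98 160.42] on x-plane [0.518  0.2684 0.1231] on z [0.5165 0.2704 0.121 ]
scene yel [364.2  163.59] on x-plane [0.536  0.2731 0.1196] on z [0.5363 0.2727 0.12  ]
top red [184.4  199.02] on x-plane [0.518  0.2788 0.1039] on z [0.5137 0.2739 0.121 ]
top yel [185.82 192.38] on x-plane [0.536  0.2742 0.1164] on z [0.535  0.2732 0.12  ]
scene slat [292. 201.] 258 z 0.0642 x 0.4572 0.4884 y -0.0096 0.0831 rect [472.8  36.7] [92.7 31.1] 89.9
scene slat [320. 215.] 408 z 0.0643 x 0.5515 0.5843 y -0.0087 0.1414 rect [568.1  66.3] [150.1  32.1] 89.6
scene dark [295. 215.] 130 z 0.0443 x 0.4836 0.5365 y 0.0017 0.0318 rect [510.2  16.7] [29.6 52.8] 89.2
scene dark [312. 231.] 52 z 0.0445 x 0.5771 0.5957 y 0.0026 0.0307 rect [587.3  16.5] [28.7 17.9] 84.6
top slat [236. 223.] 144 z 0.0658 x 0.4547 0.4834 y 0.0917 0.1413 rect [469.1 116.5] [28.4 48.5] 3.8
top slat [262. 226.] 234 z 0.0660 x 0.4549 0.4825 y -0.0059 0.0772 rect [468.7  35.7] [27.5 83.1] 0.1
top dark [238. 213.] 79 z 0.0463 x 0.4879 0.5216 y 0.1055 0.1329 rect [504.8 119. ] [27.2 33.7] 89.0
top dark [269. 215.] 82 z 0.0465 x 0.4881 0.528 y 0.0058 0.0322 rect [508.1  19.2] [40.2 25.6] 5.8
[0.51715561 0.08325222 0.13178712] [ 0.98182479  7.76810722 -4.97827307] 27.55 0.021507449790580394
```

View pics/scene14.png

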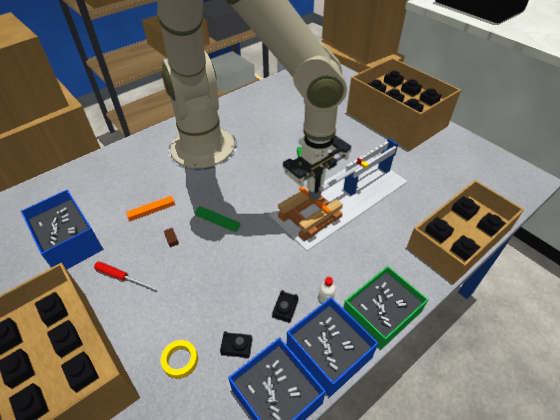

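View pics/m_top13.png

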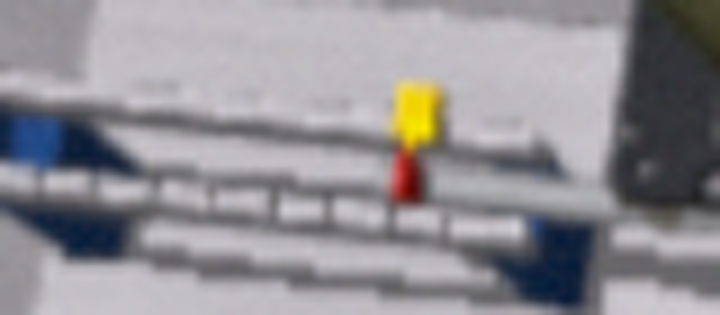

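View pics/c_scene14.png

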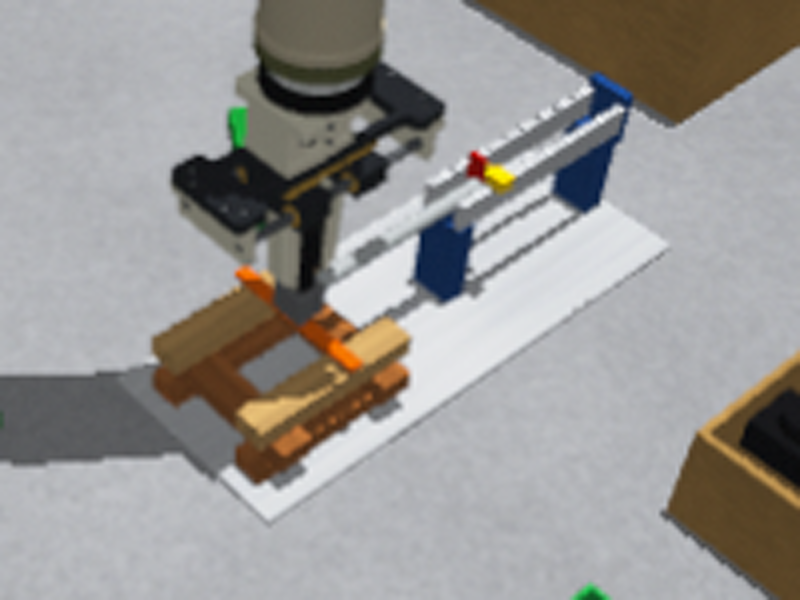

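The crib is undisturbed, with both slats where they were laid. The red index meets the yellow pointer (top crop 407,150), the rod is steady at about 100.6 mm, and the bystanders are in place. Handing in.

```bash
python3 -c "
from h import *
print(r.finish_job());print(pose()[0])"
```

```text
the job is handed in; nothing more can be done
None
the job is handed in; nothing more can be done
```

The job is handed in. Both pale slats are laid and released as the crib's third layer, and the gripper is holding the rod at the yellow mark against its spring.

- **Slats:** They lie along y over the two bottom slats, with their tops at about 66 mm. In both cameras each is within about 2–3 mm of its ideal place, and a last look with the rod out showed they had not moved.
- **Gauge:** I gripped the black knob only after both slats were released, with a finger on each of its ±y sides. The rod is pulled out about 100.6 mm. The spring force on the tool, about 8 N, fits the spring data given, and the position held steady.
- **Disagreement:** The two cameras differ by a few millimetres on where the mark is. At the last check the top camera's colour measurement put the index about 0.7 mm short of the mark. The scene camera's put it about 2–5 mm past, though that view is less reliable because its angle magnifies small height errors. Averaging the network readings gave a total pull of about 100 mm. In the top view the index lines up with the yellow pointer.
- **Other things:** In the last picture the bystanders in view were where they started, and the feeler bar was clear of the slats. Robot time was about 28 s of the 64 s allowed.

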